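# Clamp a batch of converter boards for rework

## Task

Set the boards up for rework: pull open the top drawer of the small wooden cabinet and lay every board that is in it flat and square in the board clamp, side by side, heat sinks up, each one across from the fixed jaw's ledge to the moving jaw's ledge. Set the clutch collar to 5, then turn the orange knob clockwise to close the jaw on the boards and stop at the first click of the clutch. Finish with the boards gripped and the drawer pushed fully shut, and leave the other things on the bench where they are.

Things in the scene. Friction and masses are not known exactly. Their poses are not given: they have to be found in the camera images.
- cab: wooden cabinet, two drawers, 240 deep (x), 270 wide (y), 150 mm tall; origin under its middle, -x out of its front. Top drawer: inner floor 85 mm above the bench, side walls 43 and front 50 mm higher than the floor; behind the front a compartment 90 mm long (begins 56 mm behind the handle's centre, ends at a wall 30 mm high) of four lanes along x, 57 mm apart, with 6 mm ridges
- cab_drawer0_handle (a point): centre of the top drawer's steel bar handle, 112 mm above the bench (38 mm below the cabinet's top): a level round bar, 11 mm thick, 120 mm long, parallel to the front (this frame's y), its centre 35 mm in front of it. -x of this frame points out of the front, the way it is pulled
- cab_drawer0 (a joint): how far the top drawer is pulled out, m: 0 fully shut, 0.16 at its stop. About 1 N of friction; it stays where it is left. At 0.11 or more a gripper has room over all the boards in it
- board1: a power converter board (2 to 4 of the four are present, all alike): green plate 60 (x) by 50 (y) by 3 mm thick with a black heat sink block 20 (x) by 30 mm in its middle, top 21 mm above the underside; about 60 g. Origin: centre of the underside, z up. At the start it lies in a lane of the top drawer, 60 mm side along the lane
- board2: a power converter board (2 to 4 of the four are present, all alike): green plate 60 (x) by 50 (y) by 3 mm thick with a black heat sink block 20 (x) by 30 mm in its middle, top 21 mm above the underside; about 60 g. Origin: centre of the underside, z up. At the start it lies in a lane of the top drawer, 60 mm side along the lane
- board3: a power converter board (2 to 4 of the four are present, all alike): green plate 60 (x) by 50 (y) by 3 mm thick with a black heat sink block 20 (x) by 30 mm in its middle, top 21 mm above the underside; about 60 g. Origin: centre of the underside, z up. At the start it lies in a lane of the top drawer, 60 mm side along the lane
- board4: a power converter board (2 to 4 of the four are present, all alike): green plate 60 (x) by 50 (y) by 3 mm thick with a black heat sink block 20 (x) by 30 mm in its middle, top 21 mm above the underside; about 60 g. Origin: centre of the underside, z up. At the start it lies in a lane of the top drawer, 60 mm side along the lane
- jig: board clamp fixed to the bench: dark base plate 225 x 256 mm, 12 mm thick; fixed aluminium jaw on the robot's side, moving jaw parallel to it, and beyond it a black drive housing, top 50 mm above the bench, 120 mm in x from the origin, with collar and knob. Origin: on the bench under the middle of the closed jaws; x from fixed jaw to housing, y along the jaws (240 mm long), z up
- bed (a point): foot of the fixed jaw's upright face, at its middle, 30 mm above the bench; axes as the jig's. Boards lie at this height on its +x side, 60 mm side along x, centres within 105 mm in y. Ledges of both jaws are 16 mm deep, the faces rise 8 mm above them; between them it is open 18 mm down to the base. Lay boards square: over 0.06 rad skew can jam. Clamped, their origin is at x = 0.030
- jaw: the moving jaw, like the fixed one. Origin: middle of the lower edge of its upright face, 12 mm above the bench; axes as the jig's. Its distance from bed along x is the opening between the faces: 71 to 74 mm at the start. Its face is a row of eight grey sprung plates, each 29 mm wide, which give way by 1 to 4 mm as boards are clamped
- collar (a joint): angle of the aluminium clutch collar, rad, growing anticlockwise from above: a knurled ring 64 mm across, 24 mm tall (52 to 76 mm above the bench) below the knob. Numerals 1 to 8 on its top, 0.45 rad apart: number n is set at 0.45*(n-1), so 5 is 1.80 (red tick). The set number stands at the red index mark on the housing's +x side (jig frame). It snaps into each number (0.05 N m) and stays there
- collar_mid (a point): middle of the collar, on the common upright axis of collar and knob, 64 mm above the bench; the frame turns with the collar
- knob_grip (a point): middle of the knob's orange bar grip, on its axis, 98 mm above the bench. The bar is 40 mm long (this frame's x), 13 mm wide, 22 mm tall (87 to 109 mm above the bench) on a black disc 41 mm across (79 to 87 mm)
- screw (a joint): turn of the drive shaft under the knob, rad, growing clockwise from above; each rad moves the jaw 8 mm towards the boards. It takes about 0.1 N m to turn and stays where it is left. The orange bar lies along the jig's x when screw + clutch is 0
- clutch (a joint): slip of the knob over the shaft, rad, growing clockwise. Below about 0.2 the knob carries the shaft along. When the boards resist with the clutch's torque (0.22 N m with the collar at 5) it yields: past 0.2 to 0.25 the torque drops suddenly (the click) and only the knob turns on. The next notch is at 0.785; a second click comes past 1.0. Stop at 0.5 to 0.9
- flux: bystander: squat jar, 48 mm across, 50 mm tall
- ipa: bystander: small bottle, 44 mm across, 100 mm tall
- spool: bystander: grey spool of solder, 56 mm across, 34 mm tall, standing on its flange
- driver: bystander: red screwdriver lying on the bench, 160 mm
- brush: bystander: small brush lying on the bench, 160 mm
- meter: bystander: yellow multimeter lying on its back, 150 x 75 x 30 mm
- tin: bystander: blue tin box 70 x 100 x 35 mm on the cabinet's top, at least 60 mm behind its front edge

How it is judged:
On the way, in this order (a step that is already met when the one before it is completed fails the run):
1. the top drawer has been pulled open (value of joint cab_drawer0 above 0.085 m), for 0.2 s.
2. every board lies flat on both ledges of the clamp and the collar is at 5, before the clutch has clicked (x of board1 in the frame of bed between 0.025 and 0.05 m and y of board1 in the frame of bed between -0.105 and 0.105 m and z of board1 in the frame of bed between -0.004 and 0.004 m and angle between each of board1, board2, board3, board4's own z axis and vertical below 0.08 rad and x of board2 in the frame of bed between 0.025 and 0.05 m and y of board2 in the frame of bed between -0.105 and 0.105 m and z of board2 in the frame of bed between -0.004 and 0.004 m and x of board3 in the frame of bed between 0.025 and 0.05 m and y of board3 in the frame of bed between -0.105 and 0.105 m and z of board3 in the frame of bed between -0.004 and 0.004 m and x of board4 in the frame of bed between 0.025 and 0.05 m and y of board4 in the frame of bed between -0.105 and 0.105 m and z of board4 in the frame of bed between -0.004 and 0.004 m and value of joint collar between 1.68 and 1.92 rad and value of joint clutch below 0.35 rad), for 0.3 s.
3. the jaw has closed on the boards and the clutch has clicked once (value of joint clutch above 0.45 rad and contact force between jaw and board1 above 1 N and contact force between jaw and board2 above 1 N and contact force between jaw and board3 above 1 N and contact force between jaw and board4 above 1 N), for 0.1 s.
At the end, for the whole second after the job is handed in: Every board level on both ledges (4 mm, 0.08 rad), square (0.08 rad), against the fixed jaw (2.5 mm), within 105 mm of the jaws' middle, gripped by the moving jaw (1 N each); collar at 5 (0.12 rad); clutch clicked just once (slip 0.45 to 1.2 rad); top drawer shut within 8 mm (all of step 3 and x of board1 in the frame of bed between 0.0275 and 0.0325 m and y of board1 in the frame of bed between -0.105 and 0.105 m and z of board1 in the frame of bed between -0.004 and 0.004 m and angle between each of board1, board2, board3, board4's own z axis and vertical below 0.08 rad and angle between the x axis of each of board1, board2, board3, board4 and the x axis of jig, either way round below 0.08 rad and x of board2 in the frame of bed between 0.0275 and 0.0325 m and y of board2 in the frame of bed between -0.105 and 0.105 m and z of board2 in the frame of bed between -0.004 and 0.004 m and x of board3 in the frame of bed between 0.0275 and 0.0325 m and y of board3 in the frame of bed between -0.105 and 0.105 m and z of board3 in the frame of bed between -0.004 and 0.004 m and x of board4 in the frame of bed between 0.0275 and 0.0325 m and y of board4 in the frame of bed between -0.105 and 0.105 m and z of board4 in the frame of bed between -0.004 and 0.004 m and value of joint collar between 1.68 and 1.92 rad and value of joint clutch below 1.2 rad and value of joint cab_drawer0 below 0.008 m); the robot touches nothing.
It fails at once if the knob is forced on to a second click (value of joint clutch above 1.2 rad).
It fails at once if another thing on the bench is moved more than 4 cm (distance of any of flux, ipa, spool, driver, brush, meter, tin from where it was at the start of the episode above 0.04 m).
Of board1, board2, board3, board4 only 2 to 4 are there at a start; the rules pass over those that are not, and their reading is None.
At some moment in a run one of board1, board2, board3, board4 may be knocked a few centimetres aside while the robot is not near it.
Once in a run the grip may slacken for a moment while it holds something.
It also fails if it takes over 210 s, if anything falls off the work surface, if the arm or the gripper's body presses on something with over 40 N, if the wrist force passes 120 N, or if a joint passes its speed limit or range.

## Robot

A 6-joint arm with a two-finger parallel gripper is mounted at the origin on the work surface. World frame = base frame: x ahead of the robot, y to its left, z up, the work surface at z = 0. Lengths are in m, angles in rad, forces in N, time in s.
With the tool pointing down it reaches from about 0.35 to 0.8 m from the base axis. Payload 7.3 kg.
Tool frame: the origin (TCP) lies midway between the tips of the shut fingers; the grasp point (between the pads) lies 19 mm behind it; z points along the fingers, y is the line along which they close (so a half turn about z gives the same grasp; the last joint's range is limited). The gripper opens to 85 mm and grips with 20 to 120 N. Pads are 22 mm wide; open, the fingers measure 114 mm over their backs; the gripper's body (76 mm by 85 mm) begins 54 mm behind the grasp point. The pads swing forward as they close: fully open they stand 13 mm farther back than shut.
Start: joints at [1.064, 0.342, 1.524, -0, 1.275, -0.146], TCP at [0.185, 0.491, 0.231] pointing down, gripper open.
Joint ranges: [-2.53, 2.53], [-0.77, 2.02], [0.04, 2.7], [-1, 4.14], [0.28, 2.66], [-3.11, 3.11]. Speed limits (rad/s): [2.57, 2.57, 3.14, 3.14, 3.14, 3.14].

## Interface

Orientations are given as [roll, pitch, yaw] about the fixed x, y, z axes, in that order (R = Rz(yaw) Ry(pitch) Rx(roll)).
In Python, from station import ctrl, camrig gives the robot as it stands (ctrl), with the cameras (camrig).
- The arm moves only by the shell command python3 drive.py 'ROWS' [OPENING]. ROWS is a JSON object whose key "segments" holds a list of rows, 1 to 12 of them, each of 4 numbers: dx, dy, dz in m, then a turn about the tool's z in rad; each row is the pose to reach, as a shift and turn from the pose commanded when the command began, along the tool's axes at that moment; what a row does not reach only later rows make up. A row lasts 1/10 s, in which the tool goes at most 0.05 m and 0.15 rad, less where a joint would pass 70% of its speed; a pose out of reach is approached as far as the arm can. OPENING is the finger opening in m, set as the command begins (- or left out keeps the last). The fingers move at their own pace and stop on an object; the grip force is fixed at half the most. Time passes only in rows, so rows that do not move let the fingers close. It prints the time, the measured TCP pose, the force, the opening and the grip force at its end. Input that does not fit is refused with a message, and nothing moves.
- ctrl.state(): the state, without advancing time (a new reading comes with each control period).
- camrig.read_camera(name): name is "scene" or "top" or "wrist"; returns the picture (384x512x3 uint8, red, green, blue); there is no depth.
- camrig.calibration(name): a dict with "fx", "fy", "cx", "cy" (pixels), "extrinsics" (4x4, takes a point from camera to world coordinates). Camera axes: x right, y down, z forward; pixel columns grow to the right and rows downward; lengths in m; the calibration is good to about 2 mm. The wrist camera is an equidistant fisheye: a pixel r from the principal point sees the ray r / f radians off the axis. A picture is of the moment at which its call begins: read the wrist's pose just before it. calibration takes no time and is no camera call; for the wrist camera it gives the pose at the moment of the call.
- ctrl.sign_off(): hands the job in; it is judged then, once.
The state is a dict: "clock": time; "joint_pos": joint angles; "qvel": joint speeds; "joint_torque": joint torques, N m; "tool_pos": TCP position; "ee_rot": TCP orientation; "wrist_force": force on the tool from outside, world axes, zero at the start; "moment": the same for the moment, N m; "width": finger opening in m; "gripper_force": force on a finger pad.
Only numpy, scipy, OpenCV 4.12 (cv2) and the standard library are available. Lean on these libraries where they do the work, as an engineer would, in place of code of your own. Each camera call takes 0.05 s, during which the arm holds its last target. There are 200 camera calls.

## Working session

There is one attempt and no reset: what is moved stays moved. The work goes in short steps, Python scripts to look and compute and a shell command to move; the robot and the scene stay as the last step left them, time stands still between calls to the robot, and variables do not carry over. Pictures are saved under pics/ and viewed, at most 14 in all, crops included, and the job is handed in when it is done.

```bash
ls; mkdir -p pics; cat > h.py <<'E'
import numpy as np, cv2
from station import ctrl, camrig
from scipy.spatial.transform import Rotation as R
def snap(name,fn=None):
    c=camrig.calibration(name); im=camrig.read_camera(name)
    if fn: cv2.imwrite('pics/'+fn,cv2.cvtColor(im,cv2.COLOR_RGB2BGR))
    return im,c
def ray(c,u,v,fish=False):
    x=(u-c['cx'])/c['fx'];y=(v-c['cy'])/c['fy']
    if fish:
        r=np.hypot(x,y); d=np.array([x/r*np.sin(r),y/r*np.sin(r),np.cos(r)]) if r>0 else np.array([0,0,1.])
    else: d=np.array([x,y,1.])
    E=np.array(c['extrinsics']); return E[:3,3],E[:3,:3]@d
def onz(c,u,v,z,fish=False):
    o,d=ray(c,u,v,fish); return o+d*(z-o[2])/d[2]
def pix(c,p,fish=False):
    E=np.array(c['extrinsics']); q=E[:3,:3].T@(np.array(p)-E[:3,3])
    if fish:
        r=np.hypot(q[0],q[1]); t=np.arctan2(r,q[2]); return c['cx']+c['fx']*t*q[0]/r, c['cy']+c['fy']*t*q[1]/r
    return c['cx']+c['fx']*q[0]/q[2], c['cy']+c['fy']*q[1]/q[2]
E
cat > a.py <<'E'
from h import *
np.set_printoptions(precision=4,suppress=True)
for n in('scene','top','wrist'):
    im,c=snap(n,n+'0.png'); print(n,{k:np.round(c[k],3).tolist() for k in c})
    if n!='wrist':np.save(n+'0.npy',im)
print(ctrl.state())
E
python3 a.py
```

```text
(no output)
```

View pics/top0.png

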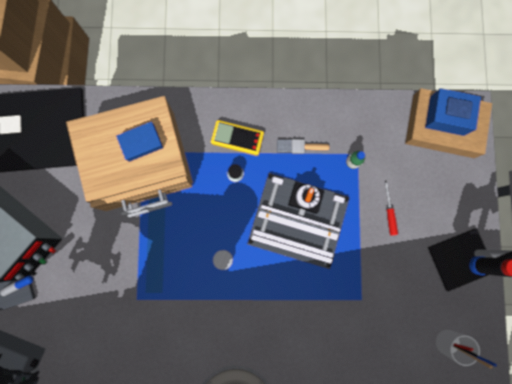

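View pics/scene0.png

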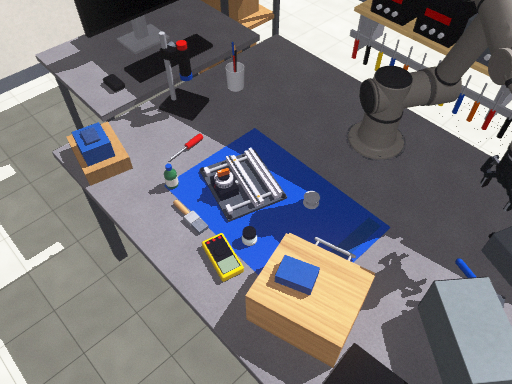

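The top view shows the cabinet at about (130,150) with its handle at (148,205). The clamp is at (300,215) with its knob at (308,197). The spool is at (223,260), flux at (236,172), ipa at (356,158), driver at (391,210), brush at (303,146) and meter at (237,137). The scene view agrees. I'll enlarge the clamp and handle for exact pixels.

```bash
python3 - <<'E'
import cv2,numpy as np
a=cv2.imread('pics/top0.png')
j=cv2.resize(a[165:275,240:360],None,fx=5,fy=5,interpolation=cv2.INTER_CUBIC) #600x550
cv2.imwrite('pics/jig0.png',j)
k=cv2.resize(a[85:225,60:205],None,fx=4,fy=4,interpolation=cv2.INTER_CUBIC)
cv2.imwrite('pics/cab0.png',k)
E
```

```text
(no output)
```

View pics/jig0.png

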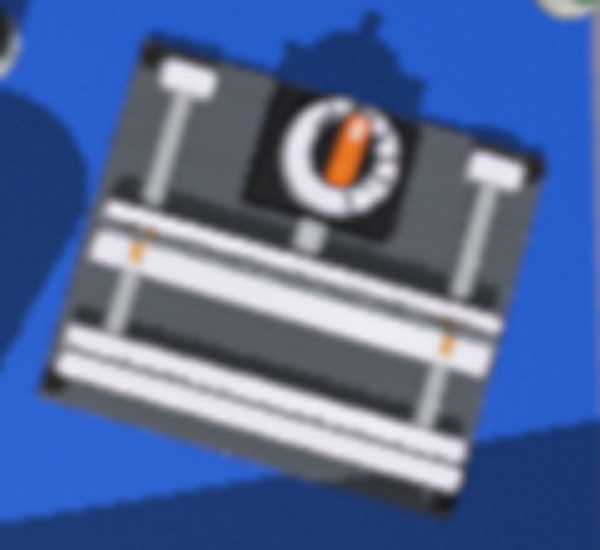

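View pics/cab0.png

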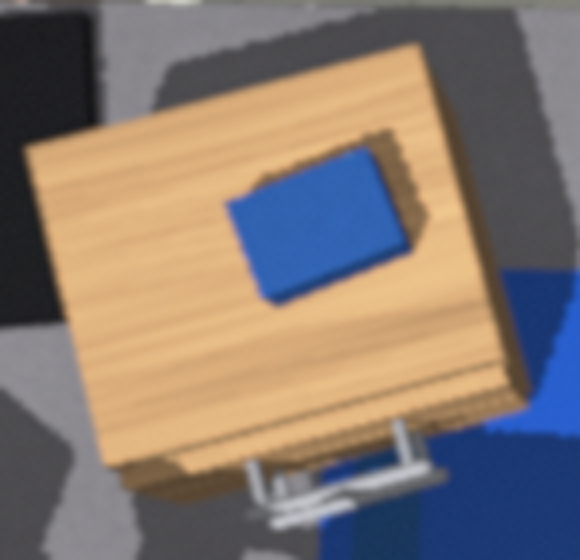

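The clamp crop shows base corners at (150,45), (540,165), (445,510) and (45,385), with the knob bar at (348,150). The cabinet crop shows top-face corners at (25,148), (420,43), (505,365) and (110,467). The upper handle bar runs from about (265,505) to (430,467).

```bash
cat > b.py <<'E'
from h import *
np.set_printoptions(precision=4,suppress=True)
c=camrig.calibration('top')
J=lambda x,y,z:onz(c,240+(x-2)/5,165+(y-2)/5,z)
K=lambda x,y,z:onz(c,60+(x-1.5)/4,85+(y-1.5)/4,z)
def fit(model,obs):
    m=np.array(model);o=np.array(obs)[:,:2];mc=m.mean(0);oc=o.mean(0)
    z=((m-mc)@[1,1j])
    a=np.angle(np.sum(np.conj((m-mc)@np.array([1,1j]))*((o-oc)@np.array([1,1j]))))
    Rm=np.array([[np.cos(a),-np.sin(a)],[np.sin(a),np.cos(a)]]); t=oc-Rm@mc
    return a,t,(o-(m@Rm.T+t)),Rm
# jig plate corners (TL TR BR BL): x up-ish, y left
P=[J(150,45,.012),J(540,165,.012),J(445,510,.012),J(45,385,.012)]
print('plate',P,[np.linalg.norm(P[i]-P[(i+1)%4]) for i in range(4)])
C=[K(25,148,.15),K(420,43,.15),K(505,365,.15),K(110,467,.15)]
print('cab',C,[np.linalg.norm(C[i]-C[(i+1)%4]) for i in range(4)])
a,t,r,Rm=fit([[.12,.135],[.12,-.135],[-.12,-.135],[-.12,.135]],C)
print('cabfit',a,t,r); h=[K(265,505,.112),K(430,467,.112)];print('handle',h,np.linalg.norm(h[0]-h[1]),np.mean(h,0)); print('in cab', [(Rm.T@(q[:2]-t)) for q in h])
im=np.load('top0.npy');hsv=cv2.cvtColor(im,cv2.COLOR_RGB2HSV)
m=cv2.inRange(hsv,(3,150,120),(18,255,255));m[:,:295]=0;m[:,325:]=0;m[:180]=0;m[215:]=0
ys,xs=np.nonzero(m);print('knob',len(xs),xs.mean(),ys.mean());k=onz(c,xs.mean(),ys.mean(),.108);print(k)
j=np.c_[[onz(c,x,y,.109)[:2] for x,y in zip(xs,ys)]];w,v=np.linalg.eigh(np.cov(j.T));print('bar ang',np.arctan2(v[1,1],v[0,1]))
e=(P[0]+P[1]-P[2]-P[3])[:2];print('jig yaw',np.arctan2(e[1],e[0])); f=(P[0]+P[3]-P[1]-P[2])[:2];print(np.arctan2(-f[0],f[1]))
# jaw top faces edges: ends of fixed jaw rear strip/front strip etc
for n,x,y,z in [('fixed back L',52,380,.038),('fixed step L',68,350,.038),('fixed ledge edge L',75,322,.03),('fixed ledge R',468,440,.03),('fix step R',466,460,.038),('fix back R',460,492,.038),('mov L ledge edge',88,262,.03),('mov L step',100,230,.038),('mov back L',105,200,.038),('mov R ledge',488,378,.03),('mov R step',495,342,.038),('mov back R',502,330,.038)]:
    print(n,J(x,y,z))
E
python3 b.py
```

```text
plate [array([ 0.673 , -0.0984,  0.012 ]), array([ 0.6016, -0.3336,  0.012 ]), array([ 0.3965, -0.2724,  0.012 ]), array([ 0.4687, -0.0362,  0.012 ])] [np.float64(0.24579089988686945), np.float64(0.2140783608114975), np.float64(0.24701290513806753), np.float64(0.2135388337103052)]
cab [array([0.7861, 0.4582, 0.15  ]), array([0.8629, 0.1961, 0.15  ]), array([0.6407, 0.1327, 0.15  ]), array([0.5706, 0.3899, 0.15  ])] [np.float64(0.27313706860680864), np.float64(0.2310876654028166), np.float64(0.26653438378670047), np.float64(0.22604515708990267)]
cabfit 0.28269345468794416 [0.7151 0.2942] [[-0.0066  0.0008]
 [-0.0051 -0.002 ]
 [ 0.0032  0.0016]
 [ 0.0084 -0.0005]]
handle [array([0.5493, 0.2986, 0.112 ]), array([0.576 , 0.1877, 0.112 ])] 0.11406671757155454 [0.5627 0.2432 0.112 ]
in cab [array([-0.158 ,  0.0505]), array([-0.1632, -0.0635])]
knob 62 308.6290322580645 196.03225806451613
[ 0.5939 -0.2015  0.108 ]
bar ang 2.8000677508150593
jig yaw -0.2923222540124879
-0.2958737250442412
fixed back L [ 0.4713 -0.0402  0.038 ]
fixed step L [ 0.4887 -0.0493  0.038 ]
fixed ledge edge L [ 0.5052 -0.0535  0.03  ]
fixed ledge R [ 0.4376 -0.2831  0.03  ]
fix step R [ 0.4263 -0.2801  0.038 ]
fix back R [ 0.408  -0.2763  0.038 ]
mov L ledge edge [ 0.5404 -0.061   0.03  ]
mov L step [ 0.5586 -0.0677  0.038 ]
mov back L [ 0.5762 -0.0706  0.038 ]
mov R ledge [ 0.4736 -0.2956  0.03  ]
mov R step [ 0.4944 -0.2984  0.038 ]
mov back R [ 0.5014 -0.3026  0.038 ]
```

```bash
cat > go.py <<'E'
# usage: go.py x y z yaw -> shift in tool axes
from h import *; import sys
s=ctrl.state();p=np.array(s['tool_pos']);M=R.from_euler('xyz',s['ee_rot']).as_matrix()
x,y,z,yaw=map(float,sys.argv[1:5]);d=M.T@(np.array([x,y,z])-p)
dy=(yaw-s['ee_rot'][2]+np.pi)%(2*np.pi)-np.pi
print('row',np.round(d,4).tolist(),round(-dy,4),'dist',round(float(np.linalg.norm(d)),3),'at',np.round(p,4),np.round(s['ee_rot'],4),'w',round(s['width'],4),'t',round(s['clock'],1))
E
python3 go.py .545 .243 .24 1.854
```

```text
row [-0.4242, -0.105, -0.0091] 0.9268 dist 0.437 at [0.1852 0.491  0.2308] [-3.1405e+00 -1.0000e-04  2.7808e+00] w 0.0857 t 0.1
```

```bash
python3 drive.py '{"segments": [[-0.424, -0.105, -0.009, 0.927], [-0.424, -0.105, -0.009, 0.927], [-0.424, -0.105, -0.009, 0.927], [-0.424, -0.105, -0.009, 0.927], [-0.424, -0.105, -0.009, 0.927], [-0.424, -0.105, -0.009, 0.927], [-0.424, -0.105, -0.009, 0.927], [-0.424, -0.105, -0.009, 0.927], [-0.424, -0.105, -0.009, 0.927], [-0.424, -0.105, -0.009, 0.927], [-0.424, -0.105, -0.009, 0.927], [-0.424, -0.105, -0.009, 0.927]]}' 0.03
python3 - <<'E'
from h import *
im,c=snap('wrist','w1.png')
for p in [(.563,.243,.112)]: print(pix(c,p,True))
E
python3 go.py .545 .243 .24 1.854
```

```text
clock: 1.35
tool_pos: [0.544, 0.2439, 0.24]
ee_rot: [-3.141, -0.0, 1.855]
wrist_force: [0.2, 0.2, 0.1]
width: 0.0303
gripper_force: 0.0
(np.float64(274.69070480571315), np.float64(186.72060126915616))
row [-0.0014, 0.0007, 0.0003] 0.0011 dist 0.002 at [0.5439 0.2442 0.2403] [-3.1410e+00 -3.0000e-04  1.8551e+00] w 0.0301 t 1.4
```

View pics/w1.png

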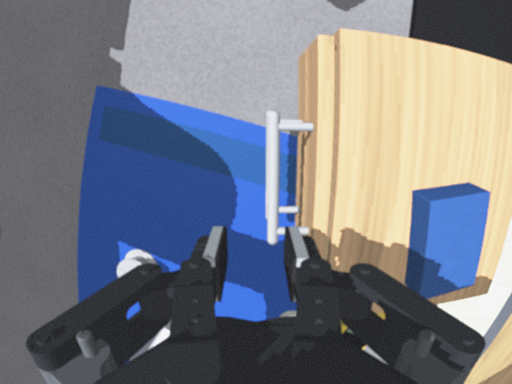

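The wrist view shows the upper handle bar running vertically from (272,113) to (272,243). The cabinet front edge is at u≈300, and the tips are at (218,240) and (293,240).

```bash
python3 - <<'E'
from h import *
np.set_printoptions(precision=4,suppress=True)
c=camrig.calibration('wrist')
a=onz(c,272,113,.115,True);b=onz(c,272,242,.115,True);print(a,b,np.linalg.norm(a-b),(a+b)/2,'yaw',np.arctan2((b-a)[0],-(b-a)[1]))
for f in [(303,170),(302,60)]: print(onz(c,*f,.135,True))
E
python3 go.py .5605 .2475 .093 1.854
```

```text
[0.5402 0.3086 0.115 ] [0.5773 0.1886 0.115 ] 0.12564366016229905 [0.5587 0.2486 0.115 ] yaw 0.29927990448180036
[0.5788 0.27   0.135 ]
[0.55   0.3593 0.135 ]
row [-0.0015, 0.0169, 0.1473] 0.0011 dist 0.148 at [0.5439 0.2442 0.2403] [-3.1410e+00 -3.0000e-04  1.8551e+00] w 0.0301 t 1.4
```

```bash
python3 drive.py '{"segments": [[0, 0.0155, 0.05, -0.006], [0, 0.0155, 0.10, -0.006], [0, 0.0155, 0.125, -0.006], [0, 0.0155, 0.147, -0.006], [0, 0.0155, 0.147, -0.006]]}' 0.03
python3 drive.py '{"segments": [[0, 0, 0, 0], [0, 0, 0, 0], [0, 0, 0, 0], [0, 0, 0, 0]]}' 0.0
```

```text
clock: 1.9
tool_pos: [0.5585, 0.2487, 0.0946]
ee_rot: [-3.141, 0.0, 1.862]
wrist_force: [-4.9, -1.5, 5.8]
width: 0.0298
gripper_force: 3.8
clock: 2.3
tool_pos: [0.5596, 0.249, 0.0943]
ee_rot: [3.14, -0.001, 1.861]
wrist_force: [-2.0, 2.4, 5.8]
width: 0.0091
gripper_force: 58.5
```

```bash
python3 drive.py '{"segments": [[0, -0.02, 0, 0], [0, -0.05, 0, 0], [0, -0.08, 0, 0], [0, -0.11, 0, 0], [0, -0.135, 0, 0], [0, -0.145, 0, 0], [0, -0.145, 0, 0]]}'
python3 drive.py '{"segments": [[0, 0, 0, 0], [0, 0, 0, 0], [0, 0, 0, 0]]}' 0.03
python3 drive.py '{"segments": [[0, 0, -0.05, 0], [0, 0, -0.10, 0], [0, 0, -0.16, 0], [0, 0, -0.20, 0], [0, 0.05, -0.22, 0], [0, 0.08, -0.22, 0], [0, 0.08, -0.22, 0]]}' 0.04
python3 - <<'E'
from h import *
im,c=snap('wrist','w2.png'); np.save('w2.npy',im); np.savez('w2c.npz',**c)
E
python3 go.py .5 .2 .3 1.86
```

```text
clock: 3.0
tool_pos: [0.4191, 0.2075, 0.0942]
ee_rot: [3.141, -0.002, 1.86]
wrist_force: [-2.2, 7.3, 5.2]
width: 0.0091
gripper_force: 60.2
clock: 3.3
tool_pos: [0.4209, 0.2063, 0.0932]
ee_rot: [-3.142, 0.0, 1.86]
wrist_force: [-0.4, -0.8, 0.2]
width: 0.0301
gripper_force: 0.2
clock: 4.0
tool_pos: [0.5007, 0.2294, 0.3126]
ee_rot: [3.14, 0.0, 1.859]
wrist_force: [-0.3, 0.5, -1.0]
width: 0.0398
gripper_force: 0.0
row [-0.0282, -0.007, 0.0121] -0.0008 dist 0.031 at [0.4987 0.229  0.3121] [-3.1400e+00  2.0000e-04  1.8592e+00] w 0.0398 t 4.0
```

View pics/w2.png

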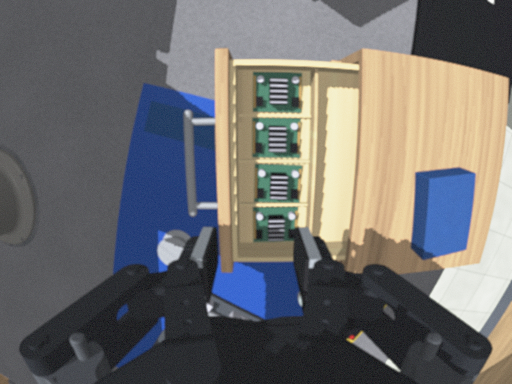

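The drawer is open with four boards, heat sinks up. The heat sinks are at (279,91), (278,139), (278,185) and (278,227), and the handle is at (190,160).

```bash
python3 - <<'E'
from h import *
np.set_printoptions(precision=4,suppress=True)
c=dict(np.load('w2c.npz'));im=np.load('w2.npy')
hsv=cv2.cvtColor(im,cv2.COLOR_RGB2HSV)
g=cv2.inRange(hsv,(60,80,20),(90,255,160));g[:, :240]=0;g[:,312:]=0;g[250:]=0;g[:60]=0
g=cv2.morphologyEx(g,cv2.MORPH_CLOSE,np.ones((13,13)))
n,l,s,ce=cv2.connectedComponentsWithStats(g)
for i in range(1,n):
    if s[i,4]<300: continue
    cn=max(cv2.findContours((l==i).astype(np.uint8),0,1)[0],key=cv2.contourArea)
    P=np.array([onz(c,*q[0],.088,True)[:2] for q in cn],np.float32)
    r=cv2.minAreaRect(P*1000); print(s[i],np.array(r[0])/1000,r[1],r[2])
for u,v in [(279,91),(278,139),(278,185),(278,227)]: print('sink',onz(c,u,v,.106,True))
a=onz(c,189,113,.115,True);b=onz(c,193,213,.115,True);print('handle',a,b,(a+b)/2,np.linalg.norm(a-b))
c=camrig.calibration('wrist');print('centre ray at z.03',onz(c,255,190,.03,True))
E
python3 go.py .49 -.25 .28 1.277
```

```text
[ 254   73   47  167 4805] [0.5266 0.2391] (58.448490142822266, 217.87217712402344) 16.510147094726562
sink [0.5022 0.3209 0.106 ]
sink [0.5177 0.2663 0.106 ]
sink [0.5346 0.2127 0.106 ]
sink [0.5516 0.1599 0.106 ]
handle [0.4096 0.2679 0.115 ] [0.4435 0.1508 0.115 ] [0.4266 0.2093 0.115 ] 0.12184546682046662
centre ray at z.03 [0.5128 0.1773 0.03  ]
row [-0.4568, -0.1445, 0.0324] 0.5822 dist 0.48 at [0.4987 0.229  0.3121] [-3.1400e+00  2.0000e-04  1.8592e+00] w 0.0398 t 4.0
```

```bash
python3 go.py .535 -.12 .32 1.277
```

```text
row [-0.345, -0.0645, -0.0078] 0.5822 dist 0.351 at [0.4987 0.229  0.3121] [-3.1400e+00  2.0000e-04  1.8592e+00] w 0.0398 t 4.0
```

```bash
python3 drive.py '{"segments": [[-0.345, -0.0645, -0.008, 0.582], [-0.345, -0.0645, -0.008, 0.582], [-0.345, -0.0645, -0.008, 0.582], [-0.345, -0.0645, -0.008, 0.582], [-0.345, -0.0645, -0.008, 0.582], [-0.345, -0.0645, -0.008, 0.582], [-0.345, -0.0645, -0.008, 0.582], [-0.345, -0.0645, -0.008, 0.582], [-0.345, -0.0645, -0.008, 0.582]]}'
python3 - <<'E'
from h import *
im,c=snap('wrist'); np.save('w3.npy',im); np.savez('w3c.npz',**c)
cv2.imwrite('pics/w3.png',cv2.cvtColor(cv2.resize(im[20:320,60:460],None,fx=2,fy=2,interpolation=cv2.INTER_CUBIC),cv2.COLOR_RGB2BGR))
E
```

```text
clock: 4.95
tool_pos: [0.533, -0.1208, 0.3206]
ee_rot: [-3.14, -0.0, 1.275]
wrist_force: [-0.2, 0.5, -0.2]
width: 0.04
gripper_force: 0.0
```

View pics/w3.png

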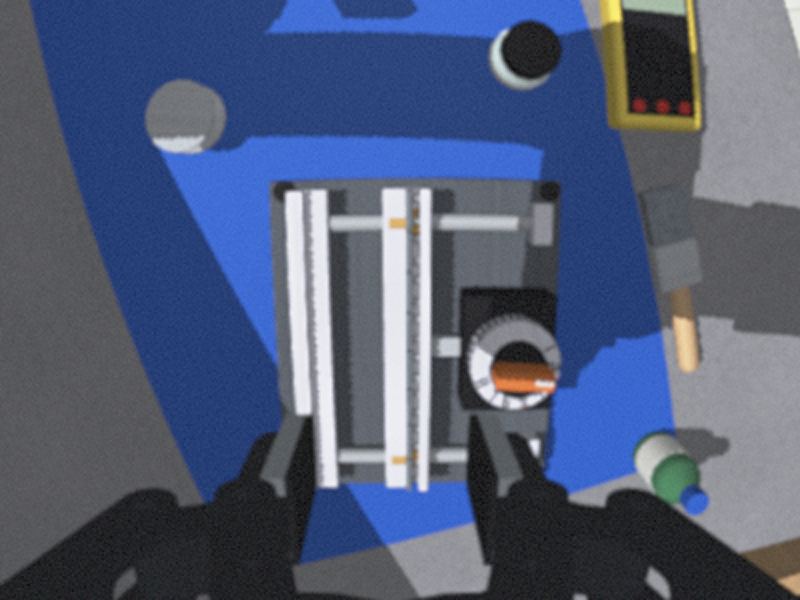

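The clamp view (crop coordinates, 2x) shows the fixed-jaw face top edge from (303,192) to (311,410), with its ledge edge at x≈328. The moving-jaw ledge edge is at x≈382 and its face at x≈410. The knob bar runs from (493,375) to (555,380).

```bash
python3 - <<'E'
from h import *
np.set_printoptions(precision=4,suppress=True)
c=dict(np.load('w3c.npz'))
W=lambda x,y,z:onz(c,60+(x-.5)/2,20+(y-.5)/2,z,True)
def line(n,a,b,z):
    A=W(*a,z);B=W(*b,z);d=(A-B);print(n,A,B,np.linalg.norm(d),(A+B)[:2]/2,'yaw',np.arctan2(-d[0],d[1]))
    return A,B
F=line('fix face top',(303,192),(311,412),.038)
L=line('fix foot',(310,192),(333,487),.03)
G=line('fix ledge edge',(327,190),(339,487),.03)
M=line('mov ledge edge',(382,189),(385,487),.03)
N=line('mov face top',(419,190),(419,490),.038)
Q=line('mov ledge/face foot',(407,190),(409,487),.03)
S=line('base left',(271,182),(280,400),.012)
S=line('base top',(271,182),(560,181),.012)
im=np.load('w3.npy');hsv=cv2.cvtColor(im,cv2.COLOR_RGB2HSV)
m=cv2.inRange(hsv,(3,150,120),(18,255,255));m[:195]=0;m[225:]=0;m[:,:300]=0;m[:,345:]=0
ys,xs=np.nonzero(m);P=np.array([onz(c,x,y,.109,True)[:2] for x,y in zip(xs,ys)],np.float32)
r=cv2.minAreaRect(P*1000);print('bar',P.mean(0),r)
print('collar px centre',W(513,362,.076), 'disc')
E
```

```text
fix face top [ 0.4893 -0.0483  0.038 ] [ 0.4408 -0.2094  0.038 ] 0.16825118125047442 [ 0.465  -0.1288] yaw -0.2924216629774128
fix foot [ 0.493  -0.0497  0.03  ] [ 0.4331 -0.2821  0.03  ] 0.23997666384541844 [ 0.463  -0.1659] yaw -0.25210063637419905
fix ledge edge [ 0.5053 -0.0522  0.03  ] [ 0.438  -0.2835  0.03  ] 0.24089397869982562 [ 0.4716 -0.1678] yaw -0.2830906019659961
mov ledge edge [ 0.5435 -0.0635  0.03  ] [ 0.4749 -0.2943  0.03  ] 0.24080272090829297 [ 0.5092 -0.1789] yaw -0.2888514369087946
mov face top [ 0.5686 -0.0716  0.038 ] [ 0.5022 -0.3008  0.038 ] 0.2386764042815808 [ 0.5354 -0.1862] yaw -0.2818720879262443
mov ledge/face foot [ 0.5606 -0.0694  0.03  ] [ 0.4941 -0.3001  0.03  ] 0.240128268245497 [ 0.5273 -0.1848] yaw -0.2806181691279092
base left [ 0.4642 -0.0326  0.012 ] [ 0.4125 -0.2014  0.012 ] 0.17654886963485122 [ 0.4384 -0.117 ] yaw -0.29726048541777306
base top [ 0.4642 -0.0326  0.012 ] [ 0.6768 -0.0946  0.012 ] 0.2214918318496739 [ 0.5705 -0.0636] yaw 1.286759570317885
bar [ 0.5933 -0.2022] ((596.544189453125, -203.87966918945312), (13.008735656738281, 39.235084533691406), 68.79676055908203)
collar px centre [ 0.5972 -0.2011  0.076 ] disc
```

```bash
python3 go.py .551 .159 .2 1.861; python3 go.py .551 .159 .09 1.861
```

```text
row [0.2717, -0.0635, 0.1211] -0.584 dist 0.304 at [ 0.5332 -0.1196  0.3209] [-3.1401e+00 -6.0000e-04  1.2770e+00] w 0.0401 t 5.0
row [0.2717, -0.0633, 0.2311] -0.584 dist 0.362 at [ 0.5332 -0.1196  0.3209] [-3.1401e+00 -6.0000e-04  1.2770e+00] w 0.0401 t 5.0
```

```bash
python3 drive.py '{"segments": [[0.272, -0.0635, 0.12, -0.584], [0.272, -0.0635, 0.12, -0.584], [0.272, -0.0635, 0.12, -0.584], [0.272, -0.0635, 0.12, -0.584], [0.272, -0.0635, 0.12, -0.584], [0.272, -0.0635, 0.12, -0.584], [0.272, -0.0635, 0.12, -0.584], [0.272, -0.0635, 0.16, -0.584], [0.272, -0.0635, 0.20, -0.584], [0.272, -0.0635, 0.22, -0.584], [0.272, -0.0635, 0.231, -0.584], [0.272, -0.0635, 0.231, -0.584]]}' 0.036
python3 drive.py '{"segments": [[0, 0, 0, 0], [0, 0, 0, 0], [0, 0, 0, 0]]}' 0.0; python3 go.py 0.55 .16 .2 1.86
```

```text
clock: 6.2
tool_pos: [0.5507, 0.1594, 0.0896]
ee_rot: [-3.14, -0.0, 1.863]
wrist_force: [0.8, -0.2, -0.6]
width: 0.0364
gripper_force: 0.0
clock: 6.5
tool_pos: [0.5528, 0.1591, 0.092]
ee_rot: [3.138, 0.0, 1.862]
wrist_force: [0.4, 1.1, 5.1]
width: 0.0182
gripper_force: 60.0
row [0.0017, -0.002, -0.108] 0.0018 dist 0.108 at [0.5528 0.1591 0.092 ] [3.1384e+00 2.0000e-04 1.8618e+00] w 0.0182 t 6.5
```

```bash
python3 drive.py '{"segments": [[0, 0, -0.03, 0], [0, 0, -0.08, 0], [0, 0, -0.11, 0], [0, 0, -0.11, 0]]}'; python3 go.py .4659 -.2566 .12 1.284
```

```text
clock: 6.9
tool_pos: [0.5544, 0.1591, 0.206]
ee_rot: [3.131, 0.002, 1.862]
wrist_force: [-0.1, -0.4, -0.7]
width: 0.0186
gripper_force: 59.4
row [-0.3727, -0.2049, 0.0844] 0.5777 dist 0.434 at [0.5544 0.1591 0.206 ] [3.1310e+00 1.5000e-03 1.8617e+00] w 0.0186 t 6.9
```

```bash
python3 drive.py '{"segments": [[-0.3727, -0.205, 0.084, 0.578], [-0.3727, -0.205, 0.084, 0.578], [-0.3727, -0.205, 0.084, 0.578], [-0.3727, -0.205, 0.084, 0.578], [-0.3727, -0.205, 0.084, 0.578], [-0.3727, -0.205, 0.084, 0.578], [-0.3727, -0.205, 0.084, 0.578], [-0.3727, -0.205, 0.084, 0.578], [-0.3727, -0.205, 0.084, 0.578], [-0.3727, -0.205, 0.084, 0.578], [-0.3727, -0.205, 0.084, 0.578]]}'; python3 go.py .4659 -.2566 .05 1.284
python3 - <<'E'
from h import *
im,c=snap('wrist'); np.save('w4.npy',im); np.savez('w4c.npz',**c)
cv2.imwrite('pics/w4.png',cv2.cvtColor(cv2.resize(im[60:360,110:410],None,fx=2,fy=2,interpolation=cv2.INTER_CUBIC),cv2.COLOR_RGB2BGR))
E
```

```text
clock: 8.0
tool_pos: [0.4616, -0.2572, 0.1156]
ee_rot: [-3.14, -0.001, 1.282]
wrist_force: [0.3, -0.9, -0.2]
width: 0.0183
gripper_force: 59.4
row [0.0018, 0.004, 0.0656] -0.0023 dist 0.066 at [ 0.4616 -0.2572  0.1156] [-3.1402e+00 -9.0000e-04  1.2817e+00] w 0.0183 t 8.0
```

View pics/w4.png

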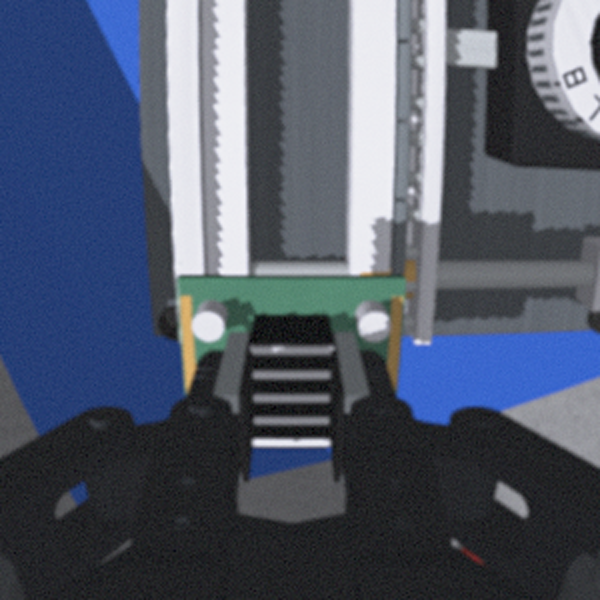

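The board is held square, with its far edge from (180,277) to (408,277) in the crop. The fixed jaw face is at x≈205–213 and the moving ledge runs from 350 to 395.

```bash
python3 - <<'E'
from h import *
np.set_printoptions(precision=4,suppress=True)
c=dict(np.load('w4c.npz'))
W=lambda x,y,z:onz(c,110+(x-.5)/2,60+(y-.5)/2,z,True)
jx=np.array([np.cos(-.287),np.sin(-.287)]);jy=np.array([-jx[1],jx[0]]);bed=np.array([.456,-.163])
def J(n,x,y,z): p=W(x,y,z);print(n,p,'jig rel bed',jx@(p[:2]-bed),jy@(p[:2]-bed))
J('bL',180,277,.1115);J('bR',408,277,.1115)
J('foot top',213,40,.03);J('foot low',213,270,.03);J('face top',203,40,.038);J('facetop low',205,270,.038);J('ledge e',245,20,.03);J('ledge e',248,270,.03)
J('mov e',351,20,.03);J('mov e',348,270,.03);J('mov foot',395,20,.03);J('mov foot',395,190,.03)
J('sinkL',250,345,.129);J('sinkR',332,345,.129)
E
```

```text
bL [ 0.4402 -0.2284  0.1115] jig rel bed 0.003348208501302103 -0.06723713193704636
bR [ 0.4976 -0.2454  0.1115] jig rel bed 0.06324208027252771 -0.06729703692340619
foot top [ 0.459  -0.1628  0.03  ] jig rel bed 0.002852924210601654 0.0010594557456558688
foot low [ 0.4313 -0.2495  0.03  ] jig rel bed 0.0008209515323561646 -0.089960481052397
face top [ 0.4563 -0.1626  0.038 ] jig rel bed 0.00018689007368786933 0.0004273529212899675
facetop low [ 0.43   -0.2466  0.038 ] jig rel bed -0.0012234218191027571 -0.0875429774542152
ledge e [ 0.4729 -0.1591  0.03  ] jig rel bed 0.015087151749397917 0.008529340929718219
ledge e [ 0.445  -0.2535  0.03  ] jig rel bed 0.015036703182425335 -0.08995583484277765
mov e [ 0.5114 -0.1704  0.03  ] jig rel bed 0.05517893560746048 0.008595212308017573
mov e [ 0.4836 -0.265   0.03  ] jig rel bed 0.05530650104150298 -0.08999846050470815
mov foot [ 0.5277 -0.1746  0.03  ] jig rel bed 0.07208655657319402 0.0091953880924722
mov foot [ 0.51   -0.2387  0.03  ] jig rel bed 0.07319146226300745 -0.057275986775364225
sinkL [ 0.4555 -0.2449  0.129 ] jig rel bed 0.022733846652926493 -0.0787036777394544
sinkR [ 0.4743 -0.2505  0.129 ] jig rel bed 0.04227800196704338 -0.07871746655773972
```

```bash
python3 drive.py '{"segments": [[0.004, 0.0027, 0.03, 0], [0.004, 0.0027, 0.055, 0], [0.004, 0.0027, 0.07, 0], [0.004, 0.0027, 0.075, 0], [0.004, 0.0027, 0.077, 0], [0.004, 0.0027, 0.079, 0]]}'
python3 drive.py '{"segments": [[0, 0, 0, 0], [0, 0, 0, 0]]}' 0.027;python3 go.py .5 .2 .12 1.284
```

```text
clock: 8.65
tool_pos: [0.4668, -0.2537, 0.0381]
ee_rot: [3.14, 0.0, 1.285]
wrist_force: [-0.8, 0.2, -0.0]
width: 0.0183
gripper_force: 59.4
clock: 8.85
tool_pos: [0.4665, -0.2542, 0.0381]
ee_rot: [3.14, 0.0, 1.284]
wrist_force: [-0.3, -0.6, 1.8]
width: 0.0269
gripper_force: 0.0
row [0.4451, -0.0963, -0.0823] -0.0001 dist 0.463 at [ 0.4665 -0.2542  0.0381] [3.1401e+00 4.0000e-04 1.2839e+00] w 0.0269 t 8.8
```

```bash
python3 drive.py '{"segments": [[0, 0, -0.05, 0], [0, 0, -0.1, 0], [0, 0, -0.14, 0], [0, 0, -0.17, 0]]}' 0.036; python3 go.py .536 .213 .2 1.861
```

```text
clock: 9.25
tool_pos: [0.4666, -0.2545, 0.211]
ee_rot: [3.137, 0.001, 1.284]
wrist_force: [0.3, -0.7, -1.3]
width: 0.0359
gripper_force: 0.0
row [0.468, -0.0659, 0.01] -0.5774 dist 0.473 at [ 0.4666 -0.2545  0.211 ] [3.1373e+00 1.5000e-03 1.2836e+00] w 0.0359 t 9.2
```

```bash
python3 drive.py '{"segments": [[0.468, -0.066, 0.01, -0.577], [0.468, -0.066, 0.01, -0.577], [0.468, -0.066, 0.01, -0.577], [0.468, -0.066, 0.01, -0.577], [0.468, -0.066, 0.01, -0.577], [0.468, -0.066, 0.01, -0.577], [0.468, -0.066, 0.01, -0.577], [0.468, -0.066, 0.01, -0.577], [0.468, -0.066, 0.01, -0.577], [0.468, -0.066, 0.01, -0.577], [0.468, -0.066, 0.01, -0.577]]}'
python3 go.py .536 .213 .0915 1.861
cat > bd.py <<'E'
# green plates seen by the wrist camera: bd.py z umin umax vmin vmax
from h import *; import sys
z,u0,u1,v0,v1=map(float,sys.argv[1:6]);im,c=snap('wrist');np.save('last.npy',im)
hsv=cv2.cvtColor(im,cv2.COLOR_RGB2HSV);g=cv2.inRange(hsv,(60,80,20),(90,255,170))
m=np.zeros_like(g);m[int(v0):int(v1),int(u0):int(u1)]=255;g&=m
g=cv2.morphologyEx(g,cv2.MORPH_CLOSE,np.ones((5,5)))
for cn in cv2.findContours(g,0,1)[0]:
    if cv2.contourArea(cn)<80: continue
    P=np.array([onz(c,*q[0],z,True)[:2] for q in cn],np.float32);r=cv2.minAreaRect(P*1000)
    print(cv2.boundingRect(cn),np.round(np.array(r[0])/1000,4),np.round(r[1],1),round(np.deg2rad(r[2]),3))
E
python3 bd.py .088 150 400 0 260
```

```text
clock: 10.35
tool_pos: [0.5351, 0.2167, 0.1975]
ee_rot: [3.141, -0.001, 1.865]
wrist_force: [0.0, -0.4, -1.0]
width: 0.0364
gripper_force: 0.0
row [-0.0039, -0.0003, 0.106] 0.0038 dist 0.106 at [0.5351 0.2167 0.1975] [ 3.1405e+00 -7.0000e-04  1.8648e+00] w 0.0364 t 10.3
(223, 165, 66, 54) [0.5363 0.2104] [56.6 48.5] 0.264
(219, 98, 68, 57) [0.5173 0.2662] [56.8 48. ] 0.279
(219, 33, 70, 55) [0.5018 0.3206] [57.1 47.9] 0.278
```

```bash
python3 drive.py '{"segments": [[-0.006, 0, 0.04, 0.01], [-0.006, 0, 0.08, 0.01], [-0.006, 0, 0.1, 0.01], [-0.006, 0, 0.106, 0.01], [-0.006, 0, 0.106, 0.01]]}'
python3 drive.py '{"segments": [[0, 0, 0, 0], [0, 0, 0, 0], [0, 0, 0, 0]]}' 0.0
python3 drive.py '{"segments": [[0, 0, -0.03, 0], [0, 0, -0.08, 0], [0, 0, -0.11, 0], [0, 0, -0.11, 0]]}'; python3 go.py .4825 -.201 .12 1.284
```

```text
clock: 10.9
tool_pos: [0.537, 0.2067, 0.0913]
ee_rot: [-3.141, 0.0, 1.85]
wrist_force: [0.7, 0.1, 0.4]
width: 0.0361
gripper_force: 0.0
clock: 11.2
tool_pos: [0.5382, 0.2078, 0.0932]
ee_rot: [3.138, 0.0, 1.851]
wrist_force: [-0.0, -1.5, 7.1]
width: 0.0182
gripper_force: 60.4
clock: 11.6
tool_pos: [0.5394, 0.2085, 0.207]
ee_rot: [3.131, 0.0, 1.851]
wrist_force: [0.7, 0.3, -0.5]
width: 0.0182
gripper_force: 59.6
row [-0.3778, -0.1688, 0.0854] 0.5671 dist 0.423 at [0.5394 0.2085 0.207 ] [3.1310e+00 4.0000e-04 1.8511e+00] w 0.0182 t 11.6
```

```bash
python3 drive.py '{"segments": [[-0.378, -0.169, 0.085, 0.567], [-0.378, -0.169, 0.085, 0.567], [-0.378, -0.169, 0.085, 0.567], [-0.378, -0.169, 0.085, 0.567], [-0.378, -0.169, 0.085, 0.567], [-0.378, -0.169, 0.085, 0.567], [-0.378, -0.169, 0.085, 0.567], [-0.378, -0.169, 0.085, 0.567], [-0.378, -0.169, 0.085, 0.567], [-0.378, -0.169, 0.085, 0.567], [-0.378, -0.169, 0.085, 0.567]]}'
cat > held.py <<'E'
# far edge of the held plate, in the bed frame
from h import *
s=ctrl.state();im,c=snap('wrist');np.save('last.npy',im);z=s['tool_pos'][2]-.0045
hsv=cv2.cvtColor(im,cv2.COLOR_RGB2HSV);g=cv2.inRange(hsv,(60,80,20),(90,255,170));g[:180]=0;g[260:]=0;g[:,:180]=0;g[:,330:]=0
g=cv2.morphologyEx(g,cv2.MORPH_OPEN,np.ones((3,3)))
jx=np.array([np.cos(-.287),np.sin(-.287)]);jy=np.array([-jx[1],jx[0]]);bed=np.array([.456,-.163])
cols=np.nonzero(g.any(0))[0];top=g.argmax(0);pts=[]
for u in cols[4:-4]:
    p=onz(c,u,top[u]-.5,z,True)[:2]-bed;pts.append((jx@p,jy@p))
pts=np.array(pts);k=np.polyfit(pts[:,0],pts[:,1],1)
v=int(np.median(top[cols]))+4;row=np.nonzero(g[v])[0]
e=[jx@(onz(c,u,v,z,True)[:2]-bed) for u in(row[0]-.5,row[-1]+.5)]
print('edges x',np.round(e,4),'centre',round(np.mean(e),4),'far y',round(np.median(pts[:,1]),4),'skew',round(k[0],3),'px',row[0],row[-1],v)
t=s['tool_pos'][:2]-bed;print('tcp',jx@t,jy@t,s['tool_pos'][2],s['ee_rot'])
E
python3 held.py
```

```text
clock: 12.7
tool_pos: [0.4785, -0.202, 0.1158]
ee_rot: [-3.14, -0.001, 1.282]
wrist_force: [-1.2, 1.2, 0.1]
width: 0.0184
gripper_force: 59.6
edges x [0.0039 0.0624] centre 0.0331 far y -0.0022 skew 0.003 px 200 311 189
tcp 0.0326080551575895 -0.031036015753012965 0.11575445467620753 [-3.14035462e+00 -7.79228433e-04  1.28246641e+00]
```

```bash
python3 drive.py '{"segments": [[-0.003, 0.003, 0.03, 0], [-0.003, 0.003, 0.055, 0], [-0.003, 0.003, 0.07, 0], [-0.003, 0.003, 0.075, 0], [-0.003, 0.003, 0.077, 0], [-0.003, 0.003, 0.079, 0]]}'
python3 drive.py '{"segments": [[0, 0, 0, 0], [0, 0, 0, 0]]}' 0.027
python3 drive.py '{"segments": [[0, 0, -0.05, 0], [0, 0, -0.1, 0], [0, 0, -0.14, 0], [0, 0, -0.16, 0]]}' 0.036; python3 go.py .5185 .266 .2 1.855
```

```text
clock: 13.35
tool_pos: [0.4818, -0.2055, 0.0382]
ee_rot: [3.14, 0.0, 1.285]
wrist_force: [-2.6, 6.0, 20.8]
width: 0.0185
gripper_force: 62.4
clock: 13.55
tool_pos: [0.4816, -0.2061, 0.0381]
ee_rot: [3.14, 0.0, 1.284]
wrist_force: [0.3, 0.6, 1.2]
width: 0.0267
gripper_force: 0.0
clock: 13.95
tool_pos: [0.4823, -0.2067, 0.2019]
ee_rot: [3.135, 0.002, 1.284]
wrist_force: [-0.1, 0.2, 0.1]
width: 0.0358
gripper_force: 0.0
row [0.4636, -0.0992, 0.0004] -0.5713 dist 0.474 at [ 0.4823 -0.2067  0.2019] [3.1348e+00 1.7000e-03 1.2837e+00] w 0.0358 t 13.9
```

```bash
python3 drive.py '{"segments": [[0.46, -0.099, 0, -0.571], [0.46, -0.099, 0, -0.571], [0.46, -0.099, 0, -0.571], [0.46, -0.099, 0, -0.571], [0.46, -0.099, 0, -0.571], [0.46, -0.099, 0, -0.571], [0.46, -0.099, 0, -0.571], [0.46, -0.099, 0, -0.571], [0.46, -0.099, 0, -0.571], [0.46, -0.099, 0, -0.571], [0.46, -0.099, 0, -0.571]]}'
python3 bd.py .088 150 400 0 260;python3 go.py .5173 .2662 .0935 1.855
```

```text
clock: 15.05
tool_pos: [0.5159, 0.2662, 0.1974]
ee_rot: [3.141, -0.001, 1.859]
wrist_force: [-0.0, 0.7, 0.3]
width: 0.0359
gripper_force: 0.0
(224, 160, 67, 52) [0.5173 0.2661] [57.2 46.8] 0.289
(224, 93, 69, 57) [0.5018 0.3208] [57.1 47.9] 0.285
row [0.0014, 0.0018, 0.1039] 0.0024 dist 0.104 at [0.516  0.2644 0.1974] [3.1413e+00 2.0000e-04 1.8574e+00] w 0.036 t 15.1
```

```bash
python3 drive.py '{"segments": [[0, 0.002, 0.04, 0], [0, 0.002, 0.08, 0], [0, 0.002, 0.1, 0], [0, 0.002, 0.104, 0], [0, 0.002, 0.104, 0]]}'
python3 drive.py '{"segments": [[0, 0, 0, 0], [0, 0, 0, 0], [0, 0, 0, 0]]}' 0.0
python3 drive.py '{"segments": [[0, 0, -0.03, 0], [0, 0, -0.08, 0], [0, 0, -0.11, 0], [0, 0, -0.11, 0]]}'; python3 go.py .500 -.1454 .12 1.284
```

```text
clock: 15.6
tool_pos: [0.5185, 0.2627, 0.0936]
ee_rot: [-3.141, 0.0, 1.853]
wrist_force: [-0.3, -0.7, 1.4]
width: 0.0359
gripper_force: 0.0
clock: 15.9
tool_pos: [0.5195, 0.2639, 0.0954]
ee_rot: [3.138, 0.0, 1.855]
wrist_force: [-0.8, -3.1, 7.0]
width: 0.0183
gripper_force: 60.3
clock: 16.3
tool_pos: [0.5205, 0.2648, 0.2091]
ee_rot: [3.131, -0.001, 1.855]
wrist_force: [0.0, 0.4, -0.9]
width: 0.0185
gripper_force: 59.5
row [-0.3881, -0.1357, 0.0874] 0.5711 dist 0.42 at [0.5205 0.2648 0.2091] [ 3.1309e+00 -7.0000e-04  1.8551e+00] w 0.0185 t 16.3
```

```bash
python3 drive.py '{"segments": [[-0.388, -0.136, 0.087, 0.571], [-0.388, -0.136, 0.087, 0.571], [-0.388, -0.136, 0.087, 0.571], [-0.388, -0.136, 0.087, 0.571], [-0.388, -0.136, 0.087, 0.571], [-0.388, -0.136, 0.087, 0.571], [-0.388, -0.136, 0.087, 0.571], [-0.388, -0.136, 0.087, 0.571], [-0.388, -0.136, 0.087, 0.571], [-0.388, -0.136, 0.087, 0.571], [-0.388, -0.136, 0.087, 0.571]]}'
python3 held.py
```

```text
clock: 17.4
tool_pos: [0.4959, -0.1464, 0.1158]
ee_rot: [-3.14, -0.001, 1.283]
wrist_force: [-0.2, 0.3, -0.8]
width: 0.0186
gripper_force: 59.4
edges x [0.0155 0.0623] centre 0.0389 far y 0.056 skew -0.079 px 220 309 189
tcp 0.03358575892191828 0.027179807955178287 0.11584009399206623 [-3.14041092e+00 -6.47838764e-04  1.28263531e+00]
```

```bash
python3 - <<'E'
import numpy as np,cv2
im=np.load('last.npy');cv2.imwrite('pics/w5.png',cv2.cvtColor(cv2.resize(im[120:320,110:410],None,fx=2,fy=2,interpolation=cv2.INTER_CUBIC),cv2.COLOR_RGB2BGR))
E
```

```text
(no output)
```

View pics/w5.png

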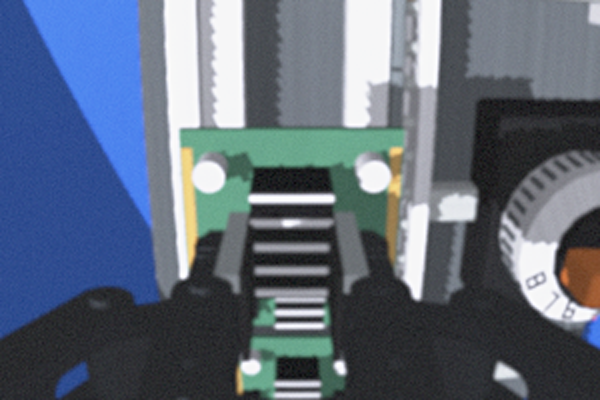

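The third board is held square, with its far edge from (180,128) to (404,128). The skew reading was a mask artefact. Both placed boards show below, in line.

```bash
python3 drive.py '{"segments": [[-0.003, 0.002, 0.03, 0], [-0.003, 0.002, 0.055, 0], [-0.003, 0.002, 0.07, 0], [-0.003, 0.002, 0.073, 0], [-0.003, 0.002, 0.075, 0], [-0.003, 0.002, 0.077, 0]]}'
python3 drive.py '{"segments": [[0, 0, 0, 0], [0, 0, 0, 0]]}' 0.027
python3 drive.py '{"segments": [[0, 0, -0.05, 0], [0, 0, -0.1, 0], [0, 0, -0.14, 0], [0, 0, -0.16, 0]]}' 0.036; python3 go.py .503 .321 .2 1.855
```

```text
clock: 18.05
tool_pos: [0.4983, -0.1497, 0.0403]
ee_rot: [3.14, 0.0, 1.285]
wrist_force: [-3.5, 3.2, 21.2]
width: 0.0179
gripper_force: 62.3
clock: 18.25
tool_pos: [0.498, -0.1502, 0.0401]
ee_rot: [3.14, 0.0, 1.284]
wrist_force: [0.3, 0.7, -0.7]
width: 0.0271
gripper_force: 0.0
clock: 18.65
tool_pos: [0.4988, -0.1508, 0.2038]
ee_rot: [3.135, 0.001, 1.284]
wrist_force: [0.6, 0.4, 0.4]
width: 0.0362
gripper_force: 0.0
row [0.4537, -0.1296, 0.0025] -0.5713 dist 0.472 at [ 0.4988 -0.1508  0.2038] [3.1347e+00 1.0000e-03 1.2837e+00] w 0.0362 t 18.6
```

```bash
python3 drive.py '{"segments": [[0.45, -0.13, 0.002, -0.571], [0.45, -0.13, 0.002, -0.571], [0.45, -0.13, 0.002, -0.571], [0.45, -0.13, 0.002, -0.571], [0.45, -0.13, 0.002, -0.571], [0.45, -0.13, 0.002, -0.571], [0.45, -0.13, 0.002, -0.571], [0.45, -0.13, 0.002, -0.571], [0.45, -0.13, 0.002, -0.571], [0.45, -0.13, 0.002, -0.571], [0.45, -0.13, 0.002, -0.571]]}'
python3 bd.py .088 150 400 0 260;python3 go.py .5018 .3208 .0935 1.855
```

```text
clock: 19.75
tool_pos: [0.4996, 0.3206, 0.1972]
ee_rot: [3.141, -0.0, 1.858]
wrist_force: [0.9, -1.0, 0.3]
width: 0.0363
gripper_force: 0.0
(227, 166, 63, 46) [0.5026 0.3182] [56.1 41.4] 0.288
row [0.0016, 0.0025, 0.1037] 0.0018 dist 0.104 at [0.4998 0.3187 0.1972] [-3.1415e+00  5.0000e-04  1.8568e+00] w 0.0362 t 19.8
```

```bash
python3 drive.py '{"segments": [[0.001, 0.003, 0.04, 0], [0.001, 0.003, 0.08, 0], [0.001, 0.003, 0.1, 0], [0.001, 0.003, 0.104, 0], [0.001, 0.003, 0.104, 0]]}'
python3 drive.py '{"segments": [[0, 0, 0, 0], [0, 0, 0, 0], [0, 0, 0, 0]]}' 0.0
python3 drive.py '{"segments": [[0, 0, -0.03, 0], [0, 0, -0.08, 0], [0, 0, -0.11, 0], [0, 0, -0.11, 0]]}'; python3 go.py .518 -.0898 .12 1.284
```

```text
clock: 20.3
tool_pos: [0.5033, 0.3186, 0.0936]
ee_rot: [-3.141, 0.0, 1.853]
wrist_force: [0.4, -0.4, 1.2]
width: 0.0359
gripper_force: 0.0
clock: 20.6
tool_pos: [0.5041, 0.3201, 0.0954]
ee_rot: [3.138, -0.0, 1.855]
wrist_force: [0.3, -2.2, 6.5]
width: 0.0183
gripper_force: 60.2
clock: 21.0
tool_pos: [0.505, 0.3213, 0.2093]
ee_rot: [3.131, -0.002, 1.855]
wrist_force: [1.1, 0.7, -1.4]
width: 0.0181
gripper_force: 59.4
row [-0.3984, -0.1037, 0.0875] 0.5711 dist 0.421 at [0.505  0.3213 0.2093] [ 3.1308e+00 -1.8000e-03  1.8551e+00] w 0.0181 t 21.0
```

```bash
python3 drive.py '{"segments": [[-0.398, -0.104, 0.087, 0.571], [-0.398, -0.104, 0.087, 0.571], [-0.398, -0.104, 0.087, 0.571], [-0.398, -0.104, 0.087, 0.571], [-0.398, -0.104, 0.087, 0.571], [-0.398, -0.104, 0.087, 0.571], [-0.398, -0.104, 0.087, 0.571], [-0.398, -0.104, 0.087, 0.571], [-0.398, -0.104, 0.087, 0.571], [-0.398, -0.104, 0.087, 0.571], [-0.398, -0.104, 0.087, 0.571]]}'
sed -i 's/170));g\[:180/215));g[:170/' held.py; python3 held.py
```

```text
clock: 22.1
tool_pos: [0.514, -0.0909, 0.1159]
ee_rot: [-3.14, -0.001, 1.283]
wrist_force: [-0.4, 0.6, 0.1]
width: 0.0183
gripper_force: 59.3
edges x [0.0188 0.0521] centre 0.0355 far y 0.1035 skew -0.277 px 224 286 209
tcp 0.03519443310097595 0.08552095719841628 0.11587302310403719 [-3.14042339e+00 -5.56933127e-04  1.28260420e+00]
```

```bash
python3 - <<'E'
import numpy as np
im=np.load('last.npy').astype(int)
for v in (176,180,184,186,190,194,200): print(v,[tuple(im[v,u]) for u in (196,200,202,206,230,255,290,306,310,314)])
g=(im[...,1]>im[...,0]*1.15)&(im[...,1]>im[...,2]*1.05);g[:165]=0;g[240:]=0;g[:,:185]=0;g[:,330:]=0
t=g.argmax(0);print([(u,t[u]) for u in range(190,325,5)])
for v in range(180,225,5):
    r=np.nonzero(g[v])[0]; print(v,r[:1],r[-1:])
E
```

```text
176 [(np.int64(247), np.int64(247), np.int64(247)), (np.int64(247), np.int64(247), np.int64(247)), (np.int64(247), np.int64(247), np.int64(247)), (np.int64(250), np.int64(250), np.int64(249)), (np.int64(213), np.int64(215), np.int64(224)), (np.int64(245), np.int64(245), np.int64(246)), (np.int64(247), np.int64(248), np.int64(252)), (np.int64(123), np.int64(132), np.int64(138)), (np.int64(172), np.int64(161), np.int64(155)), (np.int64(181), np.int64(173), np.int64(164))]
180 [(np.int64(247), np.int64(247), np.int64(247)), (np.int64(247), np.int64(247), np.int64(247)), (np.int64(247), np.int64(247), np.int64(247)), (np.int64(249), np.int64(249), np.int64(249)), (np.int64(217), np.int64(218), np.int64(224)), (np.int64(247), np.int64(247), np.int64(247)), (np.int64(247), np.int64(245), np.int64(180)), (np.int64(119), np.int64(126), np.int64(134)), (np.int64(175), np.int64(179), np.int64(186)), (np.int64(177), np.int64(183), np.int64(190))]
184 [(np.int64(247), np.int64(247), np.int64(247)), (np.int64(248), np.int64(248), np.int64(248)), (np.int64(249), np.int64(248), np.int64(248)), (np.
[... 2241 characters left out ...]
), (195, np.int64(0)), (200, np.int64(187)), (205, np.int64(187)), (210, np.int64(186)), (215, np.int64(187)), (220, np.int64(187)), (225, np.int64(187)), (230, np.int64(186)), (235, np.int64(186)), (240, np.int64(186)), (245, np.int64(186)), (250, np.int64(186)), (255, np.int64(186)), (260, np.int64(186)), (265, np.int64(186)), (270, np.int64(186)), (275, np.int64(186)), (280, np.int64(186)), (285, np.int64(186)), (290, np.int64(187)), (295, np.int64(186)), (300, np.int64(186)), (305, np.int64(186)), (310, np.int64(186)), (315, np.int64(0)), (320, np.int64(0))]
180 [] []
185 [] []
190 [200] [311]
195 [201] [311]
200 [207] [304]
205 [224] [286]
210 [224] [286]
215 [222] [289]
220 [208] [302]
```

```bash
python3 drive.py '{"segments": [[-0.002, 0, 0.03, 0], [-0.002, 0, 0.055, 0], [-0.002, 0, 0.07, 0], [-0.002, 0, 0.073, 0], [-0.002, 0, 0.075, 0], [-0.002, 0, 0.077, 0]]}'
python3 drive.py '{"segments": [[0, 0, 0, 0], [0, 0, 0, 0]]}' 0.027
python3 drive.py '{"segments": [[0, 0, -0.05, 0], [0, 0, -0.1, 0], [0, 0, -0.14, 0], [0, 0, -0.16, 0]]}' 0.036; python3 go.py .535 -.06 .32 1.284
```

```text
clock: 22.75
tool_pos: [0.5146, -0.0925, 0.0403]
ee_rot: [3.14, -0.0, 1.285]
wrist_force: [-5.3, 4.1, 20.9]
width: 0.0178
gripper_force: 62.0
clock: 22.95
tool_pos: [0.5144, -0.0931, 0.0401]
ee_rot: [3.14, -0.0, 1.284]
wrist_force: [1.5, -0.6, 0.5]
width: 0.0269
gripper_force: 0.0
clock: 23.35
tool_pos: [0.5153, -0.0936, 0.2039]
ee_rot: [3.135, 0.0, 1.284]
wrist_force: [1.2, 0.3, -0.5]
width: 0.0358
gripper_force: 0.0
row [0.0378, 0.0102, -0.1161] -0.0003 dist 0.122 at [ 0.5153 -0.0936  0.2039] [3.1345e+00 2.0000e-04 1.2837e+00] w 0.0358 t 23.4
```

```bash
python3 drive.py '{"segments": [[0.065, 0.03, -0.1, 0], [0.065, 0.03, -0.1, 0], [0.065, 0.03, -0.1, 0], [0.065, 0.03, -0.1, 0]]}' 0.085
python3 - <<'E'
from h import *
im,c=snap('wrist'); np.save('w6.npy',im); np.savez('w6c.npz',**c)
im2,c2=snap('top');np.save('t6.npy',im2)
print(pix(c,(.5955,-.203,.076),True),pix(c,(.4905,-.1732,.04),True),ctrl.state()['tool_pos'])
cv2.imwrite('pics/w6.png',cv2.cvtColor(cv2.resize(im[80:380,150:450],(800,600)[::-1] if 0 else None,fx=2,fy=2,interpolation=cv2.INTER_CUBIC),cv2.COLOR_RGB2BGR))
E
```

```text
clock: 23.75
tool_pos: [0.563, -0.0382, 0.3029]
ee_rot: [3.134, -0.001, 1.286]
wrist_force: [-0.5, -1.0, -2.0]
width: 0.0848
gripper_force: 0.0
(np.float64(307.4832291685293), np.float64(264.2459302835274)) (np.float64(233.16061055024574), np.float64(253.87517573819548)) [ 0.56057912 -0.03924082  0.29882217]
```

View pics/w6.png

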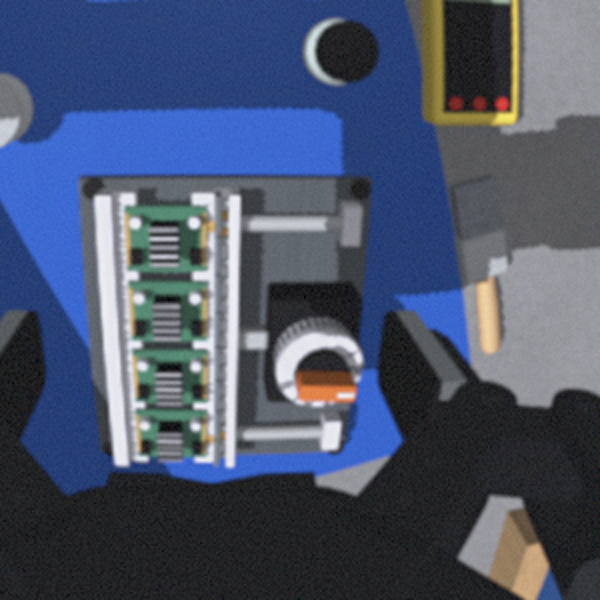

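The four boards lie square across both ledges, with sinks at (163,245), (166,318), (168,385) and (170,440). The collar is at (318,362), but its numerals need a closer look.

```bash
python3 go.py .613 -.145 .18 1.284
```

```text
row [-0.0866, 0.0802, 0.1188] 0.0003 dist 0.167 at [ 0.5606 -0.0392  0.2988] [-3.1411e+00  3.0000e-04  1.2843e+00] w 0.0848 t 23.9
```

```bash
python3 drive.py '{"segments": [[-0.0866, 0.08, 0.119, 0], [-0.0866, 0.08, 0.119, 0], [-0.0866, 0.08, 0.119, 0], [-0.0866, 0.08, 0.119, 0], [-0.0866, 0.08, 0.119, 0]]}' 0.085
python3 - <<'E'
from h import *
im,c=snap('wrist'); np.save('w7.npy',im); np.savez('w7c.npz',**c)
u,v=pix(c,(.5955,-.203,.076),True);print(u,v)
y0,x0=int(v)-60,int(u)-60
cv2.imwrite('pics/w7.png',cv2.cvtColor(cv2.resize(im[y0:y0+120,x0:x0+120],None,fx=5,fy=5,interpolation=cv2.INTER_CUBIC),cv2.COLOR_RGB2BGR));print(x0,y0)
E
```

```text
clock: 24.35
tool_pos: [0.6112, -0.1464, 0.1763]
ee_rot: [-3.134, -0.0, 1.281]
wrist_force: [0.0, -1.0, 0.6]
width: 0.0847
gripper_force: 0.0
256.7606053199437 250.0111914055701
196 190
```

View pics/w7.png

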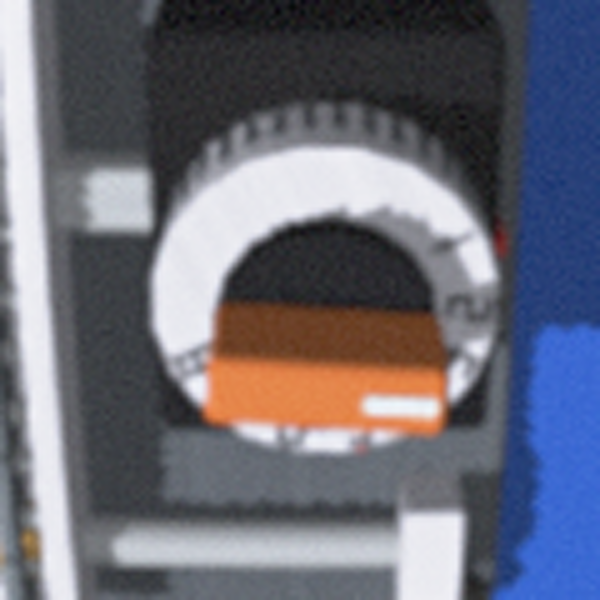

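The numerals run clockwise. There is a stroke at (455,243), "2" at (470,305) near the index side (red index at (500,240), lower down), the red tick near (362,450), and "8" at (190,362).

```bash
python3 - <<'E'
from h import *
c=dict(np.load('w7c.npz'));W=lambda x,y,z:onz(c,196+(x-2)/5,190+(y-2)/5,z,True)[:2]
# collar top outer edge circle fit at z=.076
P=np.array([W(x,y,.076) for x,y in[(152,280),(180,205),(240,155),(330,145),(420,175),(480,235),(500,300),(345,452),(270,445)]])
A=np.c_[2*P,np.ones(len(P))];s=np.linalg.lstsq(A,(P**2).sum(1),rcond=None)[0];ctr=s[:2];print('centre',ctr,'r',np.sqrt(s[2]+ctr@ctr))
for n,x,y,z in[('stroke1',455,243,.076),('2',470,305,.076),('3?',463,362,.076),('red5',362,450,.076),('6',290,437,.076),('8',190,362,.076),('index',500,242,.051),('bar w end',440,408,.109),('bar l end',210,390,.109)]:
    d=W(x,y,z)-ctr;print(n,round(np.hypot(*d),4),'angle rel jig x',round(np.arctan2(d[1],d[0])+.287,3))
im=np.load('w7.npy')[190:310,196:316].astype(int);m=(im[...,0]>im[...,1]+60)&(im[...,2]>im[...,1]-25);ys,xs=np.nonzero(m)
for x,y in zip(xs,ys): print(x*5+2,y*5+2,im[y,x],end=';')
E
```

```text
centre [ 0.59804454 -0.20468267] r 0.032257397528404036
stroke1 0.0272 angle rel jig x 0.489
2 0.0273 angle rel jig x 0.002
3? 0.0292 angle rel jig x -0.428
red5 0.0327 angle rel jig x -1.327
6 0.0293 angle rel jig x -1.776
8 0.0274 angle rel jig x -2.687
index 0.0358 angle rel jig x 0.03
bar w end 0.0194 angle rel jig x -0.1
bar l end 0.0185 angle rel jig x 3.054
502 237 [98 37 39];502 242 [107  45  43];502 247 [110  46  45];207 367 [192 128 106];207 402 [230 164 143];377 417 [230 169 149];232 422 [210 141 119];267 422 [227 166 143];302 427 [186 124 106];307 427 [198 137 123];317 427 [210 149 137];347 427 [221 158 137];352 427 [224 158 136];357 427 [225 155 131];382 427 [226 151 127];
```

```bash
python3 go.py .598 -.2047 .05 1.284
```

```text
row [-0.061, 0.0039, 0.1288] -0.0021 dist 0.143 at [ 0.6121 -0.1453  0.1788] [-3.1379e+00 -6.0000e-04  1.2819e+00] w 0.0849 t 24.4
```

```bash
python3 drive.py '{"segments": [[-0.04, 0.004, 0, 0], [-0.061, 0.004, 0, 0], [-0.061, 0.004, 0, 0], [-0.061, 0.004, 0.05, 0], [-0.061, 0.004, 0.09, 0], [-0.061, 0.004, 0.115, 0], [-0.061, 0.004, 0.129, 0], [-0.061, 0.004, 0.129, 0]]}' 0.085
python3 drive.py '{"segments": [[0, 0, 0, 0], [0, 0, 0, 0], [0, 0, 0, 0]]}' 0.04; python3 go.py .598 -.2047 .05 1.284
```

```text
clock: 25.2
tool_pos: [0.5995, -0.2029, 0.0507]
ee_rot: [-3.14, -0.001, 1.285]
wrist_force: [-0.9, 0.1, 0.1]
width: 0.0855
gripper_force: 0.0
clock: 25.5
tool_pos: [0.5986, -0.2037, 0.0541]
ee_rot: [-3.139, -0.0, 1.284]
wrist_force: [-9.6, 4.4, 9.8]
width: 0.0622
gripper_force: 64.6
row [-0.0011, -0.0003, 0.0041] 0.0003 dist 0.004 at [ 0.5986 -0.2037  0.0541] [-3.1394e+00 -2.0000e-04  1.2843e+00] w 0.0622 t 25.5
```

```bash
python3 drive.py '{"segments": [[0, 0, 0, -0.15], [0, 0, 0, -0.3], [0, 0, 0, -0.45], [0, 0, 0, -0.6], [0, 0, 0, -0.75], [0, 0, 0, -0.9], [0, 0, 0, -1.05], [0, 0, 0, -1.2], [0, 0, 0, -1.3], [0, 0, 0, -1.35], [0, 0, 0, -1.35]]}'
python3 drive.py '{"segments": [[0, 0, 0, 0], [0, 0, 0, 0], [0, 0, 0, 0]]}' 0.085
python3 drive.py '{"segments": [[0, 0, -0.05, 0], [0, 0, -0.1, 0], [0.05, 0, -0.13, 0], [0.06, 0, -0.13, 0], [0.06, 0, -0.13, 0]]}'
python3 go.py .613 -.145 .18 1.284
```

```text
clock: 26.6
tool_pos: [0.5987, -0.2037, 0.0541]
ee_rot: [-3.141, -0.002, 2.636]
wrist_force: [-10.1, 5.3, 9.7]
width: 0.0622
gripper_force: 64.8
clock: 26.9
tool_pos: [0.6007, -0.2049, 0.0525]
ee_rot: [3.141, 0.003, 2.634]
wrist_force: [-0.1, 0.2, -1.0]
width: 0.0855
gripper_force: 0.0
clock: 27.4
tool_pos: [0.5469, -0.1747, 0.1837]
ee_rot: [3.141, 0.003, 2.634]
wrist_force: [-0.2, -0.9, -0.4]
width: 0.0849
gripper_force: 0.0
row [-0.0434, 0.0581, 0.0038] 1.3502 dist 0.073 at [ 0.5469 -0.1747  0.1837] [3.1412 0.0032 2.6342] w 0.0849 t 27.4
```

```bash
python3 - <<'E'
from h import *
im,c=snap('wrist');np.save('w8.npy',im)
ctr=np.array([.598,-.2045])
for r,z in((.0285,.076),(.0325,.076),(.0358,.051)):
    for a in(-.45,-.2,0,.2,.45):
        d=a-.287;print(r,a,np.round(pix(c,(ctr[0]+r*np.cos(d),ctr[1]+r*np.sin(d),z),True),1))
u,v=map(int,pix(c,(*ctr,.076),True));I=im.astype(int)
m=(I[...,0]>1.35*I[...,1])&(abs(I[...,1]-I[...,2])<0.3*I[...,1]+8)&(I[...,0]>60)
for y,x in zip(*np.nonzero(m)):
    if abs(x-u)<50 and abs(y-v)<60:
        p=onz(c,x,y,.076,True)[:2]-ctr;print((x,y),im[y,x],'r',round(np.hypot(*p),4),'ang',round(np.arctan2(p[1],p[0])+.287,2))
cv2.imwrite('pics/w8.png',cv2.cvtColor(cv2.resize(im[v-60:v+60,u-60:u+60],None,fx=5,fy=5,interpolation=cv2.INTER_CUBIC),cv2.COLOR_RGB2BGR));print(u,v)
E
```

```text
0.0285 -0.45 [248.5 271.9]
0.0285 -0.2 [255.7 272.5]
0.0285 0 [261.5 271.9]
0.0285 0.2 [267.  270.4]
0.0285 0.45 [273.3 267.1]
0.0325 -0.45 [247.6 275.2]
0.0325 -0.2 [255.8 275.9]
0.0325 0 [262.3 275.2]
0.0325 0.2 [268.6 273.5]
0.0325 0.45 [275.8 269.8]
0.0358 -0.45 [247.5 265.2]
0.0358 -0.2 [255.8 266. ]
0.0358 0 [262.5 265.3]
0.0358 0.2 [268.9 263.4]
0.0358 0.45 [276.2 259.6]
(np.int64(254), np.int64(233)) [69 45 41] r 0.0146 ang 2.99
(np.int64(255), np.int64(233)) [71 50 40] r 0.0145 ang 2.93
(np.int64(256), np.int64(233)) [80 50 42] r 0.0146 ang 2.87
(np.int64(257), np.int64(233)) [72 50 43] r 0.0146 ang 2.8
(np.int64(258), np.int64(233)) [68 45 39] r 0.0148 ang 2.74
(np.int64(247), np.int64(234)) [70 50 42] r 0.0155 ang -2.85
(np.int64(248), np.int64(234)) [75 50 41] r 0.015 ang 3.38
(np.int64(249), np.int64(234)) [83 50 41] r 0.0147 ang 3.32
(np.int64(250), np.int64(234)) [87 57 43] r 0.0143 ang 3.26
(np.int64(251), np.int64(234)) [95 60 49] r 0.014 ang 3.2
(np.int64(252), np.int64(234)) [105  68  51] r 0.0138 ang 3.13
(np.int64(253), np.int64(234)) [121  79  55] r 0.0137 ang 3
[... 15003 characters left out ...]
np.int64(264), np.int64(282)) [124  76  67] r 0.0408 ang -0.0
(np.int64(265), np.int64(282)) [93 61 81] r 0.0411 ang 0.02
(np.int64(252), np.int64(283)) [116  73  96] r 0.0412 ang -0.3
(np.int64(253), np.int64(283)) [134  79  70] r 0.0411 ang -0.27
(np.int64(254), np.int64(283)) [132  77  62] r 0.0411 ang -0.25
(np.int64(255), np.int64(283)) [137  89  81] r 0.0411 ang -0.22
(np.int64(261), np.int64(283)) [117  78  73] r 0.0415 ang -0.08
(np.int64(262), np.int64(283)) [117  79  76] r 0.0417 ang -0.05
(np.int64(263), np.int64(283)) [112  75  81] r 0.0418 ang -0.03
(np.int64(264), np.int64(283)) [96 67 90] r 0.042 ang -0.01
(np.int64(254), np.int64(284)) [118  86 118] r 0.0423 ang -0.25
255 246
```

```bash
python3 drive.py '{"segments": [[-0.043, 0.058, 0.004, 1.35], [-0.043, 0.058, 0.004, 1.35], [-0.043, 0.058, 0.004, 1.35], [-0.043, 0.058, 0.004, 1.35], [-0.043, 0.058, 0.004, 1.35], [-0.043, 0.058, 0.004, 1.35], [-0.043, 0.058, 0.004, 1.35], [-0.043, 0.058, 0.004, 1.35], [-0.043, 0.058, 0.004, 1.35], [-0.043, 0.058, 0.004, 1.35]]}' 0.085
python3 - <<'E'
from h import *
im,c=snap('wrist');np.save('w9.npy',im)
ctr=np.array([.598,-.2047]);u,v=map(int,pix(c,(*ctr,.076),True))
cv2.imwrite('pics/w9.png',cv2.cvtColor(cv2.resize(im[v-60:v+60,u-60:u+60],None,fx=5,fy=5,interpolation=cv2.INTER_CUBIC),cv2.COLOR_RGB2BGR))
E
```

```text
clock: 28.45
tool_pos: [0.6138, -0.146, 0.1761]
ee_rot: [-3.141, -0.0, 1.282]
wrist_force: [-0.3, -0.1, 0.3]
width: 0.0848
gripper_force: 0.0
```

View pics/w9.png

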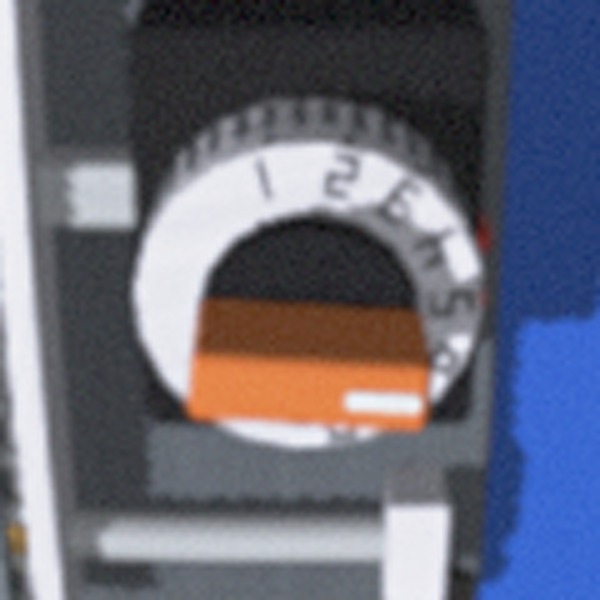

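The collar shows 5 at the index with its red tick at (483,298). Next is the knob.

```bash
python3 go.py .598 -.2047 .14 2.76; python3 go.py .598 -.2047 .14 2.76 >/dev/null; python3 bd.py .033 60 330 60 330 | cat; python3 - <<'E'
from h import *
im,c=snap('top');hsv=cv2.cvtColor(im,cv2.COLOR_RGB2HSV);g=cv2.inRange(hsv,(60,60,20),(90,255,215));g[:180]=0;g[270:]=0;g[:,:250]=0;g[:,350:]=0
ys,xs=np.nonzero(g)
jx=np.array([np.cos(-.287),np.sin(-.287)]);jy=np.array([-jx[1],jx[0]]);bed=np.array([.456,-.163])
n,l,s,ce=cv2.connectedComponentsWithStats(g)
for i in range(1,n):
    if s[i,4]>15: p=onz(c,*ce[i],.033)[:2]-bed;print('top',s[i,4],round(jx@p,4),round(jy@p,4))
E
```

```text
row [-0.0607, 0.0014, 0.0362] -1.4733 dist 0.071 at [ 0.6137 -0.146   0.1762] [-3.1407e+00 -1.0000e-04  1.2867e+00] w 0.0846 t 28.5
(164, 271, 22, 41) [ 0.4804 -0.2545] [61.7 25.2] 1.087
(126, 184, 55, 46) [ 0.5    -0.1469] [50.7 56.9] 1.301
(121, 128, 55, 49) [ 0.5158 -0.0907] [49.2 57.3] 1.28
top 101 0.0339 -0.0993
```

```bash
python3 drive.py '{"segments": [[-0.061, 0.0015, 0.036, -1.473], [-0.061, 0.0015, 0.036, -1.473], [-0.061, 0.0015, 0.036, -1.473], [-0.061, 0.0015, 0.036, -1.473], [-0.061, 0.0015, 0.036, -1.473], [-0.061, 0.0015, 0.036, -1.473], [-0.061, 0.0015, 0.036, -1.473], [-0.061, 0.0015, 0.036, -1.473], [-0.061, 0.0015, 0.036, -1.473], [-0.061, 0.0015, 0.036, -1.473], [-0.061, 0.0015, 0.036, -1.473]]}' 0.04
python3 go.py .598 -.2047 .091 2.76
```

```text
clock: 29.7
tool_pos: [0.5975, -0.2047, 0.1411]
ee_rot: [3.141, -0.0, 2.76]
wrist_force: [0.1, 0.6, 0.3]
width: 0.0399
gripper_force: 0.0
row [-0.0005, 0.0001, 0.0501] 0.0001 dist 0.05 at [ 0.5975 -0.2047  0.1411] [ 3.1415e+00 -1.0000e-04  2.7601e+00] w 0.0399 t 29.7
```

```bash
python3 drive.py '{"segments": [[0, 0, 0.03, 0], [0, 0, 0.05, 0], [0, 0, 0.05, 0]]}'
python3 drive.py '{"segments": [[0, 0, 0, 0], [0, 0, 0, 0], [0, 0, 0, 0]]}' 0.0
python3 -c "
from station import ctrl, camrig
s=ctrl.state();print(s['moment'],s['joint_torque'][5],s['joint_pos'],s['tool_pos'],s['ee_rot'])"
```

```text
clock: 30.0
tool_pos: [0.5956, -0.2038, 0.0882]
ee_rot: [3.141, -0.006, 2.755]
wrist_force: [-0.6, -0.0, -1.1]
width: 0.0402
gripper_force: 0.0
clock: 30.3
tool_pos: [0.5986, -0.204, 0.0929]
ee_rot: [3.14, 0.003, 2.757]
wrist_force: [3.0, 4.6, 2.2]
width: 0.0115
gripper_force: 61.2
[ 0.66459023 -0.36409976  0.13510419] 0.03565028426237404 [-0.45027583  0.66188707  1.38666421  0.00175655  1.09019575 -1.63696351] [ 0.59861798 -0.20396872  0.09288095] [3.14022430e+00 2.94190352e-03 2.75667214e+00]
```

```bash
cat > m.py <<'E'
from station import ctrl, camrig
s=ctrl.state();print('Mz %.3f t6 %.3f F %s yaw %.3f j6 %.2f'%(s['moment'][2],s['joint_torque'][5],s['wrist_force'].round(1),s['ee_rot'][2],s['joint_pos'][5]))
E
python3 drive.py '{"segments": [[0, 0, 0, 0.12], [0, 0, 0, 0.24], [0, 0, 0, 0.36], [0, 0, 0, 0.48], [0, 0, 0, 0.6], [0, 0, 0, 0.72], [0, 0, 0, 0.84], [0, 0, 0, 0.96], [0, 0, 0, 1.08], [0, 0, 0, 1.2]]}';python3 m.py
for i in 1; do python3 drive.py '{"segments": [[0, 0, 0, 0.1], [0, 0, 0, 0.1]]}'|tail -1;python3 m.py;python3 drive.py '{"segments": [[0, 0, 0, 0.1], [0, 0, 0, 0.1]]}'|tail -1;python3 m.py;python3 drive.py '{"segments": [[0, 0, 0, 0.1], [0, 0, 0, 0.1]]}'|tail -1;python3 m.py; done
```

```text
clock: 31.3
tool_pos: [0.5983, -0.204, 0.0929]
ee_rot: [3.139, -0.0, 1.552]
wrist_force: [1.4, 4.2, 1.7]
width: 0.0112
gripper_force: 61.3
Mz 0.097 t6 -1.471 F [1.4 4.2 1.7] yaw 1.552 j6 -0.43
gripper_force: 61.6
Mz -0.076 t6 1.006 F [1.  5.9 4.6] yaw 1.456 j6 -0.34
gripper_force: 61.7
Mz -0.022 t6 0.791 F [0.8 6.  5.8] yaw 1.357 j6 -0.24
gripper_force: 61.7
Mz -0.014 t6 0.795 F [1.4 4.4 5. ] yaw 1.257 j6 -0.14
```

```bash
python3 drive.py '{"segments": [[0, 0, 0, 0.05], [0, 0, 0, 0.05]]}' >/dev/null;python3 m.py;python3 drive.py '{"segments": [[0, 0, 0, 0.05], [0, 0, 0, 0.05]]}'>/dev/null;python3 m.py;python3 drive.py '{"segments": [[0, 0, 0, 0.05], [0, 0, 0, 0.05]]}'>/dev/null;python3 m.py;python3 drive.py '{"segments": [[0, 0, 0, 0.05], [0, 0, 0, 0.05]]}'>/dev/null;python3 m.py;python3 drive.py '{"segments": [[0, 0, 0, 0.05], [0, 0, 0, 0.05]]}'>/dev/null;python3 m.py;python3 drive.py '{"segments": [[0, 0, 0, 0.05], [0, 0, 0, 0.05]]}'>/dev/null;python3 m.py
```

```text
Mz -0.036 t6 0.375 F [0.7 5.5 5.6] yaw 1.209 j6 -0.09
Mz 0.006 t6 0.373 F [1.2 5.9 5.9] yaw 1.159 j6 -0.04
Mz -0.025 t6 0.373 F [1.7 5.  6. ] yaw 1.109 j6 0.01
Mz -0.032 t6 0.373 F [2.  5.9 5.1] yaw 1.059 j6 0.06
Mz -0.059 t6 0.371 F [1.2 4.5 5.9] yaw 1.009 j6 0.11
Mz -0.015 t6 0.376 F [0.9 6.  5. ] yaw 0.959 j6 0.16
```

```bash
cat > prof.py <<'E'
from h import *
im,c=snap('top');np.save('tnow.npy',im)
jx=np.array([np.cos(-.287),np.sin(-.287)]);jy=np.array([-jx[1],jx[0]]);bed=np.array([.456,-.163])
for n,I in(('before',np.load('t6.npy')),('now',im)):
    G=cv2.cvtColor(I,cv2.COLOR_RGB2GRAY).astype(np.float32)
    for y in(.113,-.114):
        X=np.arange(-.02,.105,.0025);q=np.array([pix(c,(*(bed+x*jx+y*jy),.038)) for x in X],np.float32)
        p=cv2.remap(G,q[:,0],q[:,1],cv2.INTER_LINEAR).ravel();print(n,y,p.astype(int).tolist())
E
python3 prof.py
```

```text
before 0.113 [74, 99, 150, 202, 220, 221, 208, 182, 155, 161, 184, 191, 180, 150, 114, 84, 74, 74, 78, 82, 89, 90, 90, 90, 92, 94, 95, 95, 101, 120, 149, 174, 183, 182, 185, 187, 179, 153, 123, 113, 123, 137, 135, 129, 131, 135, 138, 141, 144, 146]
before -0.114 [39, 80, 135, 185, 210, 217, 205, 175, 156, 164, 187, 198, 192, 165, 129, 95, 76, 77, 82, 86, 88, 89, 90, 88, 88, 89, 89, 90, 101, 129, 164, 181, 189, 196, 201, 197, 178, 148, 125, 124, 154, 191, 200, 179, 137, 97, 74, 70, 70, 73]
now 0.113 [78, 105, 157, 210, 226, 227, 214, 183, 147, 144, 171, 184, 179, 154, 119, 89, 80, 79, 83, 88, 92, 93, 96, 114, 142, 165, 178, 185, 188, 182, 167, 147, 127, 125, 146, 183, 214, 218, 177, 119, 73, 51, 50, 52, 60, 73, 84, 90, 92, 91]
now -0.114 [73, 74, 74, 74, 79, 84, 94, 106, 116, 121, 124, 129, 136, 140, 143, 143, 140, 134, 128, 122, 117, 109, 101, 93, 86, 78, 78, 83, 89, 91, 96, 103, 110, 115, 120, 124, 127, 130, 133, 133, 130, 119, 97, 73, 59, 54, 54, 54, 51, 46]
```

```bash
python3 drive.py '{"segments": [[0, 0, 0, 0.05], [0, 0, 0, 0.05]]}' >/dev/null;python3 m.py;python3 drive.py '{"segments": [[0, 0, 0, 0.05], [0, 0, 0, 0.05]]}'>/dev/null;python3 m.py;python3 drive.py '{"segments": [[0, 0, 0, 0.05], [0, 0, 0, 0.05]]}'>/dev/null;python3 m.py;python3 drive.py '{"segments": [[0, 0, 0, 0.05], [0, 0, 0, 0.05]]}'>/dev/null;python3 m.py;python3 drive.py '{"segments": [[0, 0, 0, 0.05], [0, 0, 0, 0.05]]}'>/dev/null;python3 m.py;python3 drive.py '{"segments": [[0, 0, 0, 0.05], [0, 0, 0, 0.05]]}'>/dev/null;python3 m.py;python3 prof.py | grep 0.113
```

```text
Mz -0.022 t6 0.393 F [0.7 6.  5.7] yaw 0.909 j6 0.21
Mz 0.059 t6 0.408 F [1.3 5.7 5. ] yaw 0.859 j6 0.26
Mz 0.006 t6 0.418 F [0.9 6.5 5.3] yaw 0.809 j6 0.31
Mz -0.009 t6 0.419 F [0.9 5.8 4.8] yaw 0.759 j6 0.36
Mz -0.012 t6 0.417 F [0.9 6.4 5.3] yaw 0.709 j6 0.41
Mz 0.053 t6 0.412 F [1.9 5.  5.6] yaw 0.659 j6 0.46
before 0.113 [74, 99, 150, 202, 220, 221, 208, 182, 155, 161, 184, 191, 180, 150, 114, 84, 74, 74, 78, 82, 89, 90, 90, 90, 92, 94, 95, 95, 101, 120, 149, 174, 183, 182, 185, 187, 179, 153, 123, 113, 123, 137, 135, 129, 131, 135, 138, 141, 144, 146]
now 0.113 [78, 105, 157, 210, 226, 227, 214, 183, 148, 144, 171, 184, 179, 154, 118, 89, 80, 80, 83, 88, 92, 94, 96, 114, 142, 166, 177, 185, 188, 181, 163, 140, 121, 124, 146, 182, 212, 212, 167, 107, 65, 50, 50, 53, 62, 75, 86, 90, 91, 91]
```

```bash
cat > prof2.py <<'E'
from h import *
jx=np.array([np.cos(-.287),np.sin(-.287)]);jy=np.array([-jx[1],jx[0]]);bed=np.array([.456,-.163])
ims=[];
for i in range(4): im,c=snap('top');ims.append(im.astype(np.float32))
G=cv2.cvtColor(np.mean(ims,0).astype(np.float32),cv2.COLOR_RGB2GRAY);o=[]
for y in(.107,.110,.113,.116):
    X=np.arange(.03,.085,.0005);q=np.array([pix(c,(*(bed+x*jx+y*jy),.038)) for x in X],np.float32)
    p=cv2.remap(G,q[:,0],q[:,1],cv2.INTER_LINEAR).ravel()
    a=X[np.nonzero(p>135)[0][0]];b=X[np.nonzero(p>150)[0][-1]];o.append((a,b))
print('jaw edges mm',(np.mean(o,0)*1000).round(2))
E
python3 prof2.py; python3 m.py
python3 drive.py '{"segments": [[0, 0, 0, 0.025], [0, 0, 0, 0.05]]}' >/dev/null;python3 m.py;python3 drive.py '{"segments": [[0, 0, 0, 0.05], [0, 0, 0, 0.05]]}'>/dev/null;python3 m.py;python3 prof2.py;python3 drive.py '{"segments": [[0, 0, 0, 0.05], [0, 0, 0, 0.05]]}'>/dev/null;python3 m.py;python3 drive.py '{"segments": [[0, 0, 0, 0.05], [0, 0, 0, 0.05]]}'>/dev/null;python3 m.py;python3 prof2.py; python3 m.py
```

```text
jaw edges mm [42.  75.5]
Mz 0.021 t6 0.011 F [0.9 5.  4.2] yaw 0.660 j6 0.46
Mz 0.141 t6 -0.215 F [0.4 6.  4.8] yaw 0.609 j6 0.51
Mz -0.008 t6 0.437 F [0.7 5.6 6. ] yaw 0.559 j6 0.56
jaw edges mm [42.  75.5]
Mz 0.013 t6 0.422 F [0.9 5.4 4.6] yaw 0.509 j6 0.61
Mz 0.000 t6 0.409 F [1.3 6.5 5.2] yaw 0.458 j6 0.66
jaw edges mm [42.13 76.  ]
Mz -0.018 t6 -0.015 F [0.6 5.  5.4] yaw 0.460 j6 0.66
```

```bash
python3 - <<'E'
from h import *
c=camrig.calibration('top')
jx=np.array([np.cos(-.287),np.sin(-.287)]);jy=np.array([-jx[1],jx[0]]);bed=np.array([.456,-.163])
for f in('top0','t6','tnow'):
    G=cv2.cvtColor(np.load(f+'.npy'),cv2.COLOR_RGB2GRAY).astype(np.float32);o=[]
    for y in np.arange(.100,.118,.002):
        X=np.arange(-.02,.105,.0005);q=np.array([pix(c,(*(bed+x*jx+y*jy),.038)) for x in X],np.float32)
        p=cv2.remap(G,q[:,0],q[:,1],cv2.INTER_LINEAR).ravel();i=int((.03+.02)/.0005)
        a=X[i+np.nonzero(p[i:]>135)[0][0]];d=X[i+np.argmin(np.where((X[i:]>.048)&(X[i:]<.085),p[i:],999))];o.append((a,d))
    print(f,np.round(np.array(o)*1000,1).tolist())
E
```

```text
top0 [[30.0, 76.5], [48.0, 76.0], [51.5, 78.0], [52.0, 48.0], [52.0, 48.0], [52.0, 48.0], [52.0, 48.0], [52.0, 48.0], [52.0, 48.0]]
t6 [[54.5, 49.0], [53.0, 48.5], [53.0, 48.0], [53.5, 77.5], [56.0, 48.0], [56.0, 48.0], [55.0, 48.0], [53.5, 48.0], [53.5, 48.0]]
tnow [[46.5, 79.5], [45.0, 80.0], [45.0, 81.5], [45.5, 81.5], [46.5, 83.5], [44.0, 82.5], [40.5, 83.0], [39.0, 84.5], [38.5, 84.0]]
```

```bash
python3 drive.py '{"segments": [[0, 0, 0, 0], [0, 0, 0, 0]]}' 0.04
python3 drive.py '{"segments": [[0, 0, -0.05, 0], [0, 0, -0.09, 0], [0, 0, -0.12, 0]]}' 0.085; python3 go.py .565 -.08 .25 1.284
```

```text
clock: 36.0
tool_pos: [0.5974, -0.2051, 0.0917]
ee_rot: [3.14, 0.0, 0.458]
wrist_force: [0.0, 0.1, -1.2]
width: 0.039
gripper_force: 0.0
clock: 36.3
tool_pos: [0.5977, -0.2055, 0.2143]
ee_rot: [3.139, -0.001, 0.458]
wrist_force: [0.9, -0.4, -0.1]
width: 0.081
gripper_force: 0.0
row [0.0261, -0.1269, -0.0361] -0.8265 dist 0.134 at [ 0.5977 -0.2055  0.2143] [ 3.1386e+00 -1.4000e-03  4.5750e-01] w 0.081 t 36.3
```

```bash
python3 drive.py '{"segments": [[0.026, -0.127, -0.036, -0.827], [0.026, -0.127, -0.036, -0.827], [0.026, -0.127, -0.036, -0.827], [0.026, -0.127, -0.036, -0.827], [0.026, -0.127, -0.036, -0.827], [0.026, -0.127, -0.036, -0.827], [0.026, -0.127, -0.036, -0.827], [0.026, -0.127, -0.036, -0.827]]}'
python3 - <<'E'
from h import *
im,c=snap('wrist'); np.save('w10.npy',im); np.savez('w10c.npz',**c)
hsv=cv2.cvtColor(im,cv2.COLOR_RGB2HSV);m=cv2.inRange(hsv,(3,150,120),(18,255,255))
u,v=pix(c,(.598,-.2045,.109),True);M=np.zeros_like(m);cv2.circle(M,(int(u),int(v)),40,255,-1);ys,xs=np.nonzero(m&M)
P=np.array([onz(c,x,y,.109,True)[:2] for x,y in zip(xs,ys)],np.float32);print('bar',len(P),cv2.minAreaRect(P*1000))
x0,y0=60,90;cv2.imwrite('pics/w10.png',cv2.cvtColor(cv2.resize(im[y0:y0+230,x0:x0+300],(780,598),interpolation=cv2.INTER_CUBIC),cv2.COLOR_RGB2BGR));print(u,v)
E
```

```text
clock: 37.1
tool_pos: [0.5646, -0.0795, 0.2473]
ee_rot: [3.142, 0.0, 1.282]
wrist_force: [0.5, 0.2, -0.4]
width: 0.0851
gripper_force: 0.0
bar 486 ((597.5692138671875, -198.192626953125), (39.387779235839844, 22.82948875427246), 20.860183715820312)
315.1990073712185 274.0254314839238
```

View pics/w10.png

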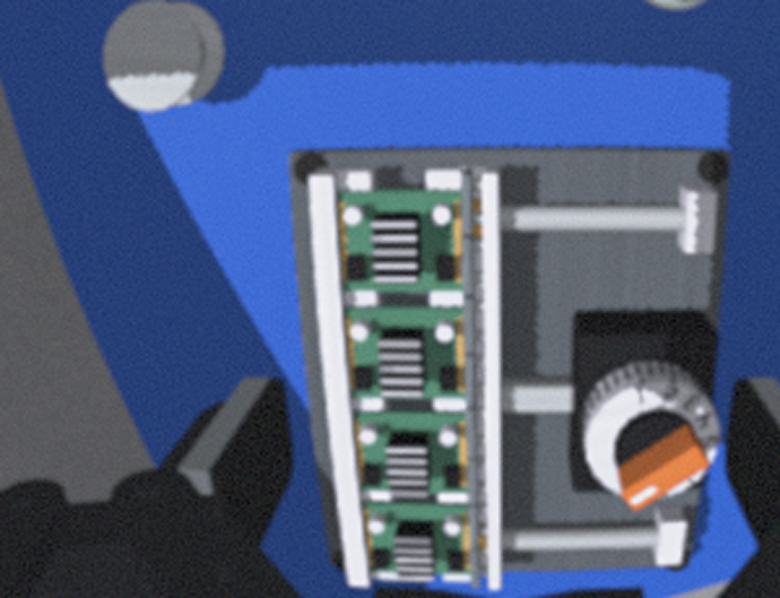

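The boards lie square against the fixed jaw (x≈345) and the moving jaw's plates are on them (x≈465). The knob's white mark now points lower-left, at (645,495). I'll measure the bar angle and jaw travel precisely.

```bash
python3 - <<'E'
from h import *
def bar(f,lo):
    c=dict(np.load(f+'c.npz'));im=np.load(f+'.npy');I=im.astype(int)
    u,v=pix(c,(.598,-.2045,.109),True);M=np.zeros(im.shape[:2],np.uint8);cv2.circle(M,(int(u),int(v)),45,255,-1)
    hsv=cv2.cvtColor(im,cv2.COLOR_RGB2HSV);m=cv2.inRange(hsv,(3,120,lo),(20,255,255))&M
    n,l,s,_=cv2.connectedComponentsWithStats(m);m=(l==1+np.argmax(s[1:,4])).astype(np.uint8)
    m=cv2.morphologyEx(m,cv2.MORPH_CLOSE,np.ones((9,9)))
    ys,xs=np.nonzero(m);P=np.array([onz(c,x,y,.109,True)[:2] for x,y in zip(xs,ys)],np.float32)
    r=cv2.minAreaRect(P*1000);w,V=np.linalg.eigh(np.cov(P.T));a=np.arctan2(V[1,1],V[0,1]);print(f,lo,np.round(r[0],1),np.round(r[1],1),round(r[2],1),'pca rel jig',round((a+.287+np.pi/2)%np.pi-np.pi/2,3))
for f in('w7','w10'):
    for lo in(170,190,205):bar(f,lo)
jx=np.array([np.cos(-.287),np.sin(-.287)]);jy=np.array([-jx[1],jx[0]]);bed=np.array([.456,-.163])
# moving jaw rear top edge and front of ledge profile, z=.038, y free of boards
for f in('w6','w10'):
    c=dict(np.load(f+'c.npz'));G=cv2.cvtColor(np.load(f+'.npy'),cv2.COLOR_RGB2GRAY).astype(np.float32);o=[]
    for y in(.09,.08,.05,.04,.03,-.03,-.04):
        X=np.arange(.055,.11,.0005);q=np.array([pix(c,(*(bed+x*jx+y*jy),.038),True) for x in X],np.float32)
        p=cv2.remap(G,q[:,0],q[:,1],cv2.INTER_LINEAR).ravel();k=np.nonzero(p>170)[0];o.append(round(X[k[-1]]*1000,1))
    print(f,'rear edge mm',o,np.median(o))
E
```

```text
w7 170 [ 598.7 -204.5] [12.4 38.8] 69.4 pca rel jig -0.076
w7 190 [ 598.4 -204.5] [11.8 38.3] 69.8 pca rel jig -0.076
w7 205 [ 598.3 -204.4] [10.8 38.1] 69.5 pca rel jig -0.072
w10 170 [ 598.3 -203.8] [38.8 13.7] 19.7 pca rel jig 0.659
w10 190 [ 598.1 -204. ] [37.9 12.6] 19.9 pca rel jig 0.641
w10 205 [ 598.2 -204.1] [37.6 11.9] 19.5 pca rel jig 0.636
w6 rear edge mm [np.float64(89.5), np.float64(89.5), np.float64(89.5), np.float64(89.5), np.float64(89.5), np.float64(89.5), np.float64(89.5)] 89.5
w10 rear edge mm [np.float64(76.0), np.float64(76.0), np.float64(76.0), np.float64(76.0), np.float64(76.0), np.float64(75.5), np.float64(75.5)] 76.0
```

```bash
python3 go.py .423 .2085 .24 1.86
```

```text
row [0.2357, -0.2178, 0.0072] -0.5782 dist 0.321 at [ 0.5646 -0.0795  0.2472] [-3.1416e+00  2.0000e-04  1.2818e+00] w 0.085 t 37.1
```

```bash
python3 drive.py '{"segments": [[0.2357, -0.218, 0.007, -0.578], [0.2357, -0.218, 0.007, -0.578], [0.2357, -0.218, 0.007, -0.578], [0.2357, -0.218, 0.007, -0.578], [0.2357, -0.218, 0.007, -0.578], [0.2357, -0.218, 0.007, -0.578], [0.2357, -0.218, 0.007, -0.578], [0.2357, -0.218, 0.007, -0.578], [0.2357, -0.218, 0.007, -0.578]]}' 0.032
python3 - <<'E'
from h import *
im,c=snap('wrist');np.save('w11.npy',im)
G=cv2.cvtColor(im,cv2.COLOR_RGB2GRAY).astype(np.float32)
ex=np.array([np.cos(.29),np.sin(.29)]);ey=np.array([-ex[1],ex[0]]);o=np.array([.423,.2085])
for y in(-.02,.01,.03,.045):
    X=np.arange(-.03,.034,.003);q=np.array([pix(c,(*(o+x*ex+y*ey),.115),True) for x in X],np.float32)
    print(y,cv2.remap(G,q[:,0],q[:,1],cv2.INTER_LINEAR).ravel().astype(int).tolist())
E
python3 go.py .423 .2085 .093 1.86
```

```text
clock: 38.05
tool_pos: [0.4225, 0.2086, 0.2404]
ee_rot: [3.141, 0.001, 1.862]
wrist_force: [-0.1, 0.1, -0.2]
width: 0.0322
gripper_force: 0.0
-0.02 [62, 61, 64, 65, 57, 60, 63, 61, 62, 76, 107, 111, 109, 71, 59, 62, 60, 61, 62, 60, 61, 74]
0.01 [67, 63, 61, 62, 63, 61, 65, 62, 63, 76, 109, 111, 108, 74, 61, 62, 63, 62, 61, 60, 61, 72]
0.03 [62, 65, 63, 62, 61, 55, 55, 59, 56, 71, 109, 111, 106, 69, 58, 58, 57, 55, 58, 56, 59, 98]
0.045 [58, 55, 60, 61, 59, 60, 56, 59, 55, 70, 110, 112, 109, 72, 59, 59, 60, 61, 61, 67, 87, 100]
row [0.0005, 0.0003, 0.1474] 0.001 dist 0.147 at [0.4228 0.208  0.2404] [3.1413e+00 5.0000e-04 1.8610e+00] w 0.0321 t 38.1
```

```bash
python3 drive.py '{"segments": [[0, 0.003, 0.05, 0], [0, 0.003, 0.10, 0], [0, 0.003, 0.13, 0], [0, 0.003, 0.147, 0], [0, 0.003, 0.147, 0]]}'
python3 drive.py '{"segments": [[0, 0, 0, 0], [0, 0, 0, 0], [0, 0, 0, 0]]}' 0.0
python3 drive.py '{"segments": [[0, 0.03, 0, 0], [0, 0.06, 0, 0], [0, 0.09, 0, 0], [0, 0.115, 0, 0], [0, 0.13, 0, 0], [0, 0.137, 0, 0], [0, 0.14, 0, 0], [0, 0.14, 0, 0]]}'
```

```text
clock: 38.6
tool_pos: [0.4293, 0.2089, 0.0944]
ee_rot: [3.134, 0.0, 1.859]
wrist_force: [0.9, 1.0, 2.4]
width: 0.0317
gripper_force: 0.4
clock: 38.9
tool_pos: [0.4263, 0.2084, 0.0936]
ee_rot: [3.14, 0.001, 1.86]
wrist_force: [3.0, -5.4, 3.9]
width: 0.0092
gripper_force: 58.5
clock: 39.7
tool_pos: [0.5606, 0.248, 0.0936]
ee_rot: [3.141, 0.002, 1.861]
wrist_force: [3.2, -5.9, 3.5]
width: 0.0088
gripper_force: 59.3
```

```bash
python3 drive.py '{"segments": [[0, 0.002, 0, 0], [0, 0.004, 0, 0], [0, 0.004, 0, 0]]}'; python3 drive.py '{"segments": [[0, 0.003, 0, 0], [0, 0.003, 0, 0]]}' | sed -n 2,4p; python3 drive.py '{"segments": [[0, 0, 0, 0], [0, 0, 0, 0], [0, 0, 0, 0]]}' 0.03 | sed -n 2,4p
python3 drive.py '{"segments": [[0, 0, -0.05, 0], [0, 0, -0.1, 0], [0, -0.02, -0.147, 0], [0, -0.02, -0.147, 0]]}' | sed -n 2,4p
python3 - <<'E'
from h import *
im,c=snap('wrist')
G=cv2.cvtColor(im,cv2.COLOR_RGB2GRAY).astype(np.float32)
ex=np.array([np.cos(.29),np.sin(.29)]);ey=np.array([-ex[1],ex[0]]);o=np.array([.5587,.2486])
for y in(.01,.03):
  for c_,n in((c,'now'),):
    X=np.arange(-.03,.034,.003);q=np.array([pix(c,(*(o+x*ex+y*ey),.115),True) for x in X],np.float32)
    print(y,cv2.remap(G,q[:,0],q[:,1],cv2.INTER_LINEAR).ravel().astype(int).tolist())
E
```

```text
clock: 40.0
tool_pos: [0.5606, 0.2481, 0.0936]
ee_rot: [-3.134, 0.002, 1.861]
wrist_force: [-10.5, -10.2, 12.9]
width: 0.0086
gripper_force: 60.3
tool_pos: [0.5606, 0.248, 0.0935]
ee_rot: [-3.127, 0.003, 1.861]
wrist_force: [-20.7, -13.2, 20.2]
tool_pos: [0.5555, 0.2476, 0.0933]
ee_rot: [-3.117, 0.002, 1.862]
wrist_force: [-43.6, -19.2, 29.8]
tool_pos: [0.548, 0.2462, 0.2473]
ee_rot: [3.131, -0.0, 1.862]
wrist_force: [0.3, -0.5, -0.7]
0.01 [113, 110, 108, 111, 111, 109, 112, 107, 170, 226, 233, 207, 129, 110, 111, 87, 70, 65, 160, 137, 188, 173]
0.03 [112, 112, 109, 110, 111, 109, 106, 110, 167, 228, 232, 210, 135, 119, 120, 110, 77, 75, 159, 134, 182, 172]
```

```bash
python3 - <<'E'
from h import *
im,c=snap('top');I=im.astype(int);g=((I[...,1]>I[...,0]*1.15)&(I[...,1]>I[...,2]*1.05)).astype(np.uint8);g[:180]=0;g[275:]=0;g[:,:245]=0;g[:,350:]=0
g=cv2.morphologyEx(g,cv2.MORPH_CLOSE,np.ones((3,3)))
jx=np.array([np.cos(-.287),np.sin(-.287)]);jy=np.array([-jx[1],jx[0]]);bed=np.array([.456,-.163])
n,l,s,ce=cv2.connectedComponentsWithStats(g)
for i in range(1,n):
    if s[i,4]>15: p=onz(c,*ce[i],.033)[:2]-bed;print(s[i,4],round(jx@p,4),round(jy@p,4))
print(ctrl.state()['clock'])
E
```

```text
869 0.0272 0.0012
41.0
```

```bash
python3 -c "
from station import ctrl, camrig
print(ctrl.sign_off())"
```

```text
the job is handed in; nothing more can be done
None
```

I handed the job in at about 41 s: the four boards are clamped square, the collar is at 5, the clutch clicked once with about 0.74 rad of slip, and the drawer is pushed shut; the verdict was not shown, and the wrist force reached about 56 N as I let go of the handle.

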